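# Rebuild the slip clutch of the mould-turning wheel

### The job

Lift the white dust cover off the clutch hub and stand it upright on the plywood board, then stack all the discs flat on the splined hub, alternating cork and metal with a cork one at the bottom, orange tabs over the orange-striped end of the fixture and blue tabs over the blue-striped end. Then put the green lock cap on the post and turn it under light pressure until its slot finds the key and it drops fully home on the hub. Leave the glue bottle, brush pot and plaster mould as they are.

Things in the scene. Friction and masses are not known exactly. Their poses are not given: they have to be found in the camera images.
- hub_seat (a point): Centre of the top face of the clutch hub's round flange (72 across), 50 above the bench; the lowest disc rests here. The hub is fixed in a grey fixture plate 90 x 200 (hub's y) x 25 tall; z up; the plate's +y end has an ORANGE stripe, its -y end a BLUE stripe.
- hub_shoulder (a point): Centre of the top of the hub's four steel ribs, 48 above the flange top; the lock cap rests here. Ribs point along the hub's +x, +y, -x, -y: 8 wide, reaching 22 from the axis (slightly less in the top 4), core radius 15. Disc teeth drop between the ribs with about 2 of play and 0.15 rad of turn. Axes as hub_seat.
- post_top (a point): Top of the round post (radius 10, tapered) on the hub's axis, 27 above the shoulder. On its side a yellow key, 8 wide, reaches 19 from the axis; its top is 20 above the shoulder. The key points near the hub's +x, but up to 0.4 rad to either side, different at each start and not reported; it is held stiffly (0.8 N m). Axes as hub_seat.
- cover_mid (a point): Centre, half-way up, of the white dust cover: an octagonal cup upside down over the hub, 66 across outside, 56 inside, 84 tall, 112 with its red handle; underside 56 below this point, z up, 0.12 kg. It stands on the flange at the start, so it must rise 80 to come clear.
- cover_handle (a point): Middle of the cover's red bar handle: 50 long (cover's x), 18 wide (cover's y), 28 tall, 98 above the cover's underside.
- board_top (a point): Centre of the top face of a square plywood board, 110 x 110 x 6, fixed on the bench; the cover goes here.
- cap_mid (a point): Centre, half-way up, of the green lock cap, 54 x 54 x 36 tall, 64 with its black handle; underside 32 below, z up, 0.22 kg. Below, a 24 x 24 bore 28 deep, with a key slot 12 wide out through its +x wall (yellow stripe on top there). Slot off the key: it sits on the key, 20 too high. Slot on the key within 0.1 rad: drops home, this point 80 above the flange.
- cap_handle (a point): Middle of the cap's black bar handle: 50 long (cap's x), 18 wide (cap's y), 28 tall, 50 above the cap's underside.
- cork1_mid (a point): Centre, half-way up, of a cork-brown friction disc (absent in some starts: None): flat toothed ring 80 across, 8 thick, lying on the bench, 0.12 kg; hole 49 across with four inward teeth, 16 wide, tips 17.5 from the axis, at 45, 135, 225, 315 degrees. x points along its orange tab, z up. Origin 4 above its underside.
- cork1_tab (a point): Middle of this disc's orange tab, the place to grip it: a block 24 wide (disc's y), 12 tall (flush with the underside, 4 proud of the ring), from 46 to 70 from the disc's axis. This point is 58 from the axis, 6 above the underside; axes as the disc's.
- cork2_mid (a point): Centre, half-way up, of a cork-brown friction disc (absent in some starts: None): flat toothed ring 80 across, 8 thick, lying on the bench, 0.12 kg; hole 49 across with four inward teeth, 16 wide, tips 17.5 from the axis, at 45, 135, 225, 315 degrees. x points along its orange tab, z up. Origin 4 above its underside.
- cork2_tab (a point): Middle of this disc's orange tab, the place to grip it: a block 24 wide (disc's y), 12 tall (flush with the underside, 4 proud of the ring), from 46 to 70 from the disc's axis. This point is 58 from the axis, 6 above the underside; axes as the disc's.
- cork3_mid (a point): Centre, half-way up, of a cork-brown friction disc (absent in some starts: None): flat toothed ring 80 across, 8 thick, lying on the bench, 0.12 kg; hole 49 across with four inward teeth, 16 wide, tips 17.5 from the axis, at 45, 135, 225, 315 degrees. x points along its orange tab, z up. Origin 4 above its underside.
- cork3_tab (a point): Middle of this disc's orange tab, the place to grip it: a block 24 wide (disc's y), 12 tall (flush with the underside, 4 proud of the ring), from 46 to 70 from the disc's axis. This point is 58 from the axis, 6 above the underside; axes as the disc's.
- steel1_mid (a point): Centre, half-way up, of a bright metal separator disc: flat toothed ring 80 across, 8 thick, lying on the bench, 0.12 kg; hole 49 across with four inward teeth, 16 wide, tips 17.5 from the axis, at 45, 135, 225, 315 degrees. x points along its blue tab, z up. Origin 4 above its underside.
- steel1_tab (a point): Middle of this disc's blue tab, the place to grip it: a block 24 wide (disc's y), 12 tall (flush with the underside, 4 proud of the ring), from 46 to 70 from the disc's axis. This point is 58 from the axis, 6 above the underside; axes as the disc's.
- steel2_mid (a point): Centre, half-way up, of a bright metal separator disc: flat toothed ring 80 across, 8 thick, lying on the bench, 0.12 kg; hole 49 across with four inward teeth, 16 wide, tips 17.5 from the axis, at 45, 135, 225, 315 degrees. x points along its blue tab, z up. Origin 4 above its underside.
- steel2_tab (a point): Middle of this disc's blue tab, the place to grip it: a block 24 wide (disc's y), 12 tall (flush with the underside, 4 proud of the ring), from 46 to 70 from the disc's axis. This point is 58 from the axis, 6 above the underside; axes as the disc's.
- glue: white glue bottle, 60 across, 150 tall, loose; bystander. Origin at its underside.
- brushpot: white pot with brushes, 84 across, 85 tall (brushes to 155), loose; bystander. Origin at its underside.
- mould: white plaster mould half, 80 x 170 x 30, loose, lying flat; bystander. Origin at its underside.
Not all that is in view belongs to the job. There is more than one size of the part that bears cap_mid; the job needs the middle-sized. What is shaped like the part that bears cork1_mid but pink is not meant.

How it is judged:
By the outcome, as a careful person would: the job done as asked, in the order asked, and still so for the second after the job is handed in, with the robot touching nothing.
Of cork1, cork2, cork3 only 2 to 3 are there at a start; the rules pass over those that are not, and their reading is None.
At some moment in a run one of cork1, cork2, steel1, steel2, cap may be knocked a few centimetres aside while the robot is not near it.
It also fails if it takes over 210 s, if anything falls off the work surface, if the arm or the gripper's body presses on something with over 40 N, if the wrist force passes 120 N, or if a joint passes its speed limit or range.

### The arm

A 6-joint arm with a two-finger parallel gripper is mounted at the origin on the work surface. World frame = base frame: x ahead of the robot, y to its left, z up, the work surface at z = 0. Lengths are in mm, angles in rad, forces in N, time in s.
With the tool pointing down it reaches from about 275 to 750 mm from the base axis. Payload 10.2 kg.
Tool frame: the origin (TCP) lies at the very end of the fingers, on their centre line; the grasp point (between the pads) lies 19 mm behind it; z points along the fingers, y is the line along which they close (so a half turn about z gives the same grasp; the last joint's range is limited). The gripper opens to 85 mm and grips with 20 to 120 N. Pads are 22 mm wide; open, the fingers measure 114 mm over their backs; the gripper's body (76 mm by 85 mm) begins 54 mm behind the grasp point. The pads swing forward as they close: fully open they stand 13 mm farther back than shut.
Start: joints at [-1.568, 0.313, 1.498, -0, 1.331, -0.223], TCP at [117.526, -511.682, 231.294] pointing down, gripper open.
Joint ranges: [-2.94, 2.94], [-0.97, 2.17], [0.19, 2.56], [-1.23, 4.37], [0.02, 3.11], [-2.88, 2.88]. Speed limits (rad/s): [2.39, 2.39, 3.01, 3.14, 3.14, 3.14].

### API

Orientations are given as a unit quaternion [w, x, y, z].
In Python, from rig import ctrl, vision gives the robot as it stands. The module is installed in compiled form; this text tells all that it offers.
- The arm moves only by the tool play_rows, never from a script. Its arguments are lists of equal length, an entry for each row: "translation": the shift along the tool's x, y, z in m, a list of three; "rotation": the turn, a rotation vector about the tool's x, y, z in rad, a list of three; "gripper": the gripper's target within -1 to 1 (shut at 1, half-way at 0, fully open at -1). A call has 1 to 10 rows; each row is the pose to reach, as a shift and turn from the pose commanded when the call began, along the tool's axes at that moment; what a row does not reach only later rows make up. A row lasts 1/8 s, in which the tool goes at most 62.5 mm and 10.7 degrees, less where a joint would pass 70% of its speed; a pose out of reach is approached as far as the arm can. A call with a gripper value outside its range is refused whole. The fingers move at their own pace and stop on an object; "force" is the grip in N (left out, the last holds). Time passes only in rows, so rows that repeat a pose let the fingers close. It gives the time, the measured TCP pose, the force, the opening and the grip force at its end, in the units of the state.
- ctrl.sense(): the state, without advancing time (a new reading comes with each control period).
- vision.capture(name): name is "side" or "top" or "wrist"; returns a dict with "pixels" (384x512x3 uint8, red, green, blue), "vfov" (degrees; the focal length in pixels is half the picture's height over the tangent of half this angle, whatever the lens; pixels are square), "cx", "cy" (the principal point, pixels), "rvec" (rotation vector, rad) and "tvec" (3), from world to camera coordinates, as OpenCV has them; the wrist camera has in their place "mount" (4x4, takes a point from camera to tool coordinates, whose origin is the TCP and whose axes are the flange's). Camera axes: x right, y down, z forward; pixel columns grow to the right and rows downward; lengths in mm; the calibration is good to about 2 mm. A picture is of the moment at which its call begins: read the wrist's pose just before it. There is no depth.
- ctrl.finish_job(): hands the job in; it is judged then, once.
The state is a dict: "time_s": time; "joints": joint angles; "dq": joint speeds; "tau": joint torques, N m; "eef_pos": TCP position; "ee_rot": TCP orientation; "force": force on the tool from outside, world axes, zero at the start; "wrist_torque": the same for the moment, N m; "grip_width": opening from 0.0 (shut) to 1.0 (fully open); "grip_force": force on a finger pad.
Only numpy, scipy, OpenCV 4.12 (cv2) and the standard library are available. Lean on these libraries where they do the work, as an engineer would, in place of code of your own. Each camera call takes 0.05 s, during which the arm holds its last target. There are 200 camera calls.

## Working session

There is one attempt and no reset: what is moved stays moved. The work goes in short steps, Python scripts to look and compute and a tool call to move; the robot and the scene stay as the last step left them, time stands still between calls to the robot, and variables do not carry over. Pictures are saved under pics/ and viewed, at most 14 in all, crops included, and the job is handed in when it is done.

Besides the shell and the picture viewer there is one more tool, called after ">>>" as name(argument=value, ...) on one line, values as JSON. play_rows: Moves the arm, as the interface text tells. Its arguments: {"type":"object","properties":{"translation":{"type":"array"},"rotation":{"type":"array"},"gripper":{"type":"array"},"force":{"type":"number"}},"required":["translation","rotation","gripper"]}

```bash
ls; mkdir -p pics; cat > h.py <<'E'
import numpy as np, cv2
from scipy.spatial.transform import Rotation as R
from rig import ctrl, vision
def snap(name,fn):
    s=ctrl.sense(); c=vision.capture(name); cv2.imwrite('pics/'+fn+'.png',c['pixels'][:,:,::-1]); c['s']=s
    np.save('pics/'+fn+'.npy',c,allow_pickle=True); return c
def load(fn): return np.load('pics/'+fn+'.npy',allow_pickle=True).item()
def pose(s):
    q=s['ee_rot']; return R.from_quat([q[1],q[2],q[3],q[0]]), np.array(s['eef_pos'])
def cam(c):
    f=192/np.tan(np.radians(c['vfov'])/2)
    if 'mount' in c:
        Rt,p=pose(c['s']); M=np.array(c['mount']); A=Rt.as_matrix()@M[:3,:3]; o=Rt.as_matrix()@M[:3,3]+p
    else:
        A=cv2.Rodrigues(np.array(c['rvec'],float))[0].T; o=-A@np.array(c['tvec'],float).ravel()
    return f,A,o
def ray(c,u,v,z):
    f,A,o=cam(c); d=A@np.array([(u-c['cx'])/f,(v-c['cy'])/f,1]); return o+d*(z-o[2])/d[2]
def proj(c,P):
    f,A,o=cam(c); q=A.T@(np.array(P,float)-o); return np.array([c['cx']+f*q[0]/q[2],c['cy']+f*q[1]/q[2]])
E
python3 - <<'E'
from h import *
for n in('top','side','wrist'):
    c=snap(n,n+'0'); f,A,o=cam(c); print(n,f,c['cx'],c['cy'],o.round(),A.round(2).tolist(),{k:(v if k!='pixels' else 0) for k,v in c.items() if k in('mount',)})
print(ctrl.sense())
a=cv2.imread('pics/top0.png'); cv2.imwrite('pics/top0b.png',cv2.resize(a,(800,600),interpolation=cv2.INTER_CUBIC))
E
```

```text
pics
top 415.1068952797067 259.63261005375006 190.18783348627923 [ 295.  -27. 1586.] [[-0.0, -0.98, 0.19], [-1.0, -0.0, -0.02], [0.02, -0.19, -0.98]] {}
side 411.18097451351525 253.59954510413738 188.6651706729887 [ 320. -962.  851.] [[0.96, -0.15, 0.22], [-0.27, -0.6, 0.75], [0.02, -0.79, -0.62]] {}
wrist 323.65341665703835 254.3825486271897 186.47448781532617 [ 186. -495.  374.] [[0.22, -0.94, -0.27], [-0.97, -0.21, -0.06], [-0.0, 0.28, -0.96]] {'mount': array([[-9.98155799e-04, -9.60890653e-01, -2.76926265e-01,
         7.06498093e+01],
       [ 9.99999439e-01, -1.05731391e-03,  6.43052446e-05,
        -6.82085766e-01],
       [-3.54588300e-04, -2.76926046e-01,  9.60891169e-01,
        -1.43103004e+02],
       [ 0.00000000e+00,  0.00000000e+00,  0.00000000e+00,
         1.00000000e+00]])}
{'time_s': 0.15, 'joints': array([-1.56839248e+00,  3.13327597e-01,  1.49823453e+00, -3.95255667e-05,
        1.33097153e+00, -2.23382721e-01]), 'dq': array([-1.45649846e-03, -2.11867555e-03, -1.11221825e-03,  6.72494737e-08,
        9.61178845e-04, -5.78955678e-04]), 'tau': array([ 2.54081417e-03, -4.12368536e+01, -2.59793955e+01, -1.82334074e-04,
        3.19437473e-03,  2.42469741e-05]), 'eef_pos': array([ 117.5200889 , -511.49406127,  230.87395286]), 'ee_rot': array([-4.69749666e-04,  9.93633678e-01,  1.12658295e-01,  3.28019016e-05]), 'force': array([ 0.45364179, -0.49850407, -0.53009726]), 'wrist_torque': array([-0.03862539,  0.01427367, -0.01719915]), 'grip_force': 0.0, 'grip_width': 1.0013419929459952}
```

View pics/top0b.png

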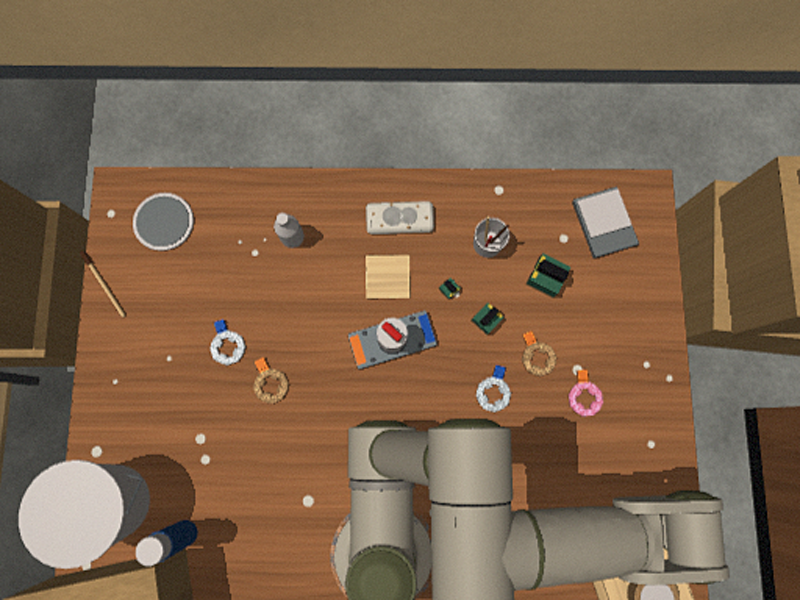

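View pics/side0.png

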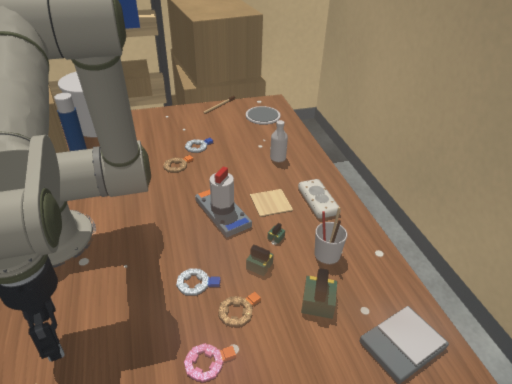

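Top view (800×600 scale): the hub and cover are at (392,335), with the orange end left at (358,350) and the blue end right at (428,327). The board is at (388,277). The corks are at (540,358) and (270,384), and the metal discs at (228,347) and (493,393). The pink decoy is at (586,398). The three green caps are at (450,288) small, (488,319) middle and (550,275) large. The side view agrees and shows no third cork.

```bash
python3 - <<'E'
from h import *
c=load('top0')
k=512/800
P=lambda u,v,z:ray(c,u*k,v*k,z)
def pr(n,*a): print(n,P(*a).round(0)[:2])
pr('hub O end',358,350,25);pr('hub B end',428,327,25)
pr('handle',391,331,148); pr('board',388,277,6)
for n,a in dict(cork1=(540,358),cork2=(270,384),steel1=(228,347),steel2=(493,393)).items(): pr(n,*a,6)
for n,a in dict(cork1=(530,339),cork2=(262,365),steel1=(221,326),steel2=(499,371)).items(): pr('tab '+n,*a,10)
pr('capS',450,288,20);pr('capM',488,317,40);pr('capL',550,272,50)
hsv=cv2.cvtColor(c['pixels'],cv2.COLOR_RGB2HSV)
for n,lo,hi,z in(('orange',(5,190,150),(14,255,255),12),('blue',(108,150,80),(122,255,255),12),('yel',(22,120,120),(32,255,255),36),('red',(0,180,120),(4,255,255),150)):
    m=cv2.inRange(hsv,lo,hi); _,_,st,ce=cv2.connectedComponentsWithStats(m)
    for s,q in list(zip(st,ce))[1:]:
        if s[4]>5: print(n,s[4],q.round(1),ray(c,*q,z).round(0)[:2])
E
```

```text
hub O end [472.  62.]
hub B end [ 528. -107.]
handle [500. -18.]
board [657.  -9.]
cork1 [ 454. -381.]
cork2 [392. 275.]
steel1 [481. 380.]
steel2 [ 369. -264.]
tab cork1 [ 500. -358.]
tab cork2 [437. 295.]
tab steel1 [532. 399.]
tab steel2 [ 422. -279.]
capS [ 626. -162.]
capM [ 550. -252.]
capL [ 660. -405.]
orange 43 [338.8 215.9] [ 504. -356.]
orange 88 [228.6 223.5] [475.  65.]
orange 35 [167.1 233.2] [438. 297.]
orange 42 [372.6 240.1] [ 412. -481.]
blue 93 [272.6 209.9] [ 527. -103.]
blue 40 [140.6 208.6] [532. 401.]
blue 45 [319.1 237.7] [ 421. -278.]
yel 8 [346.8 165.2] [ 698. -390.]
yel 11 [342.  175.3] [ 658. -370.]
red 62 [250.5 211.7] [500. -19.]
```

```bash
cat >> h.py <<'E'
def rel(*wps):
    """waypoints (x,y,z,phi): world TCP position mm, tool-x yaw; prints tool-frame shift (m) and turn"""
    s=ctrl.sense(); Rt,p=pose(s)
    for x,y,z,phi in wps:
        T=R.from_matrix(np.array([[np.cos(phi),np.sin(phi),0],[np.sin(phi),-np.cos(phi),0],[0,0,-1]]).T)
        j1=np.arctan2(y,x); w=lambda a:(a+np.pi)%(2*np.pi)-np.pi
        print((Rt.inv().apply(np.array([x,y,z])-p)/1000).round(4).tolist(),(Rt.inv()*T).as_rotvec().round(4).tolist(),'j6~%.2f'%w(np.pi/2+j1-phi))
E
python3 -c "
from h import *
rel((500,-18,290,2.18))"
```

```text
[0.4833, -0.3954, -0.0587] [-0.0004, -0.001, -1.9542] j6~-0.65
```

>>> play_rows(translation=[[0.05,-0.04,-0.059],[0.483,-0.395,-0.059],[0.483,-0.395,-0.059],[0.483,-0.395,-0.059],[0.483,-0.395,-0.059],[0.483,-0.395,-0.059],[0.483,-0.395,-0.059],[0.483,-0.395,-0.059],[0.483,-0.395,-0.059],[0.483,-0.395,-0.059]], rotation=[[0,0,-0.18],[0,0,-1.954],[0,0,-1.954],[0,0,-1.954],[0,0,-1.954],[0,0,-1.954],[0,0,-1.954],[0,0,-1.954],[0,0,-1.954],[0,0,-1.954]], gripper=[-1,-1,-1,-1,-1,-1,-1,-1,-1,-1])

```text
time_s: 1.4
eef_pos: [491.1, -29.0, 289.9]
ee_rot: [0.0, 0.498, 0.867, -0.0]
force: [1.4, -1.6, -0.1]
grip_width: 0.995
grip_force: 0.0
```

```bash
python3 - <<'E'
from h import *
c=snap('wrist','w1'); s=c['s']; print(s['time_s'],s['eef_pos'],s['dq'].round(2),s['joints'].round(2))
hsv=cv2.cvtColor(c['pixels'],cv2.COLOR_RGB2HSV)
m=cv2.inRange(hsv,(0,170,60),(5,255,255))|cv2.inRange(hsv,(176,170,60),(180,255,255))
n,l,st,ce=cv2.connectedComponentsWithStats(m); i=1+np.argmax(st[1:,4])
pts=np.argwhere(l==i)[:,::-1].astype(np.float32); r=cv2.minAreaRect(pts); print(st[i],r)
b=np.array([ray(c,*q,162)[:2] for q in cv2.boxPoints(r)]); print(b.round(1),b.mean(0))
E
```

```text
1.4 [491.14562698 -29.02332199 289.88144121] [ 1.03  0.59 -0.74 -0.    0.14 -0.46] [-0.3   0.2   1.49 -0.    1.45 -0.83]
[ 245  151   53   35 1166] ((270.34521484375, 167.70462036132812), (23.98130989074707, 50.348819732666016), 72.6459732055664)
[[476.5 -22.8]
 [505.1   8.9]
 [521.   -4.8]
 [492.  -37.3]] [498.63737878 -14.01379983]
```

View pics/w1.png

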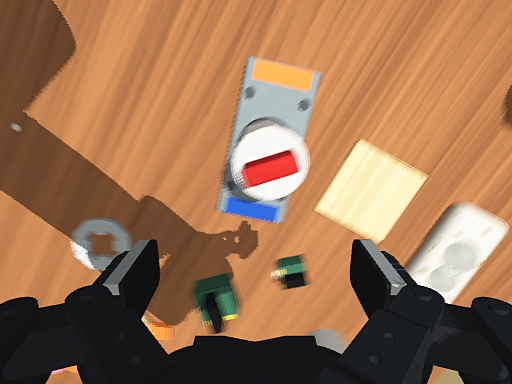

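Wrist view: the hub fixture is centred near (268,145), with orange at the top (283,75) and blue at the bottom (252,208). The red handle is at (270,168), nearly horizontal, and the board is at (371,190). The frame was taken in motion, so I'm checking the handle angle.

```bash
sed -i "s/j1=np.arctan2(y,x);/j1=np.arctan2(y,x)-np.arcsin(114\/np.hypot(x,y));/" h.py; python3 - <<'E'
from h import *
c=load('top0'); hsv=cv2.cvtColor(c['pixels'],cv2.COLOR_RGB2HSV)
m=cv2.inRange(hsv,(0,170,100),(4,255,255)); m[:195]=0;m[230:]=0;m[:,:235]=0;m[:,270:]=0
r=cv2.minAreaRect(np.argwhere(m)[:,::-1].astype(np.float32)); b=np.array([ray(c,*q,155)[:2] for q in cv2.boxPoints(r)]); print(b.round(0),b.mean(0))
c=snap('wrist','w2'); s=c['s']; print(s['time_s'],s['eef_pos'],s['dq'].round(2))
hsv=cv2.cvtColor(c['pixels'],cv2.COLOR_RGB2HSV)
V=hsv[:,:,2]
m=cv2.inRange(hsv,(0,170,60),(5,255,255))|cv2.inRange(hsv,(176,170,60),(180,255,255))
n,l,st,ce=cv2.connectedComponentsWithStats(m); i=1+np.argmax(st[1:,4]); x,y,w,h=st[i][:4]
print(st[i],np.unique(V[l==i],return_counts=True)[0][[0,-1]])
for z in(162,148):
  r=cv2.minAreaRect(np.argwhere(l==i)[:,::-1].astype(np.float32)); b=np.array([ray(c,*q,z)[:2] for q in cv2.boxPoints(r)]);d=b[1:]-b[:-1]
  print(z,b.round(1).tolist(),b.mean(0),np.hypot(*d.T),np.arctan2(d[:,1],d[:,0]))
cr=c['pixels'][y-25:y+h+25,x-25:x+w+25]; cv2.imwrite('pics/crop.png',cv2.resize(cr[:,:,::-1],None,fx=5,fy=5,interpolation=cv2.INTER_NEAREST)); print(x-25,y-25)
for n,lo,hi in(('orange',(5,150,150),(18,255,255)),('blue',(104,150,80),(124,255,255))):
    _,_,st,ce=cv2.connectedComponentsWithStats(cv2.inRange(hsv,lo,hi)); 
    for a,q in list(zip(st,ce))[1:]:
        if a[4]>150: print(n,a[4],q,ray(c,*q,25)[:2])
E
```

```text
[[509.   4.]
 [522.  -8.]
 [488. -41.]
 [476. -29.]] [498.72472695 -18.65222798]
1.45 [493.6865537  -23.83234886 289.59195881] [-0.12 -0.05  0.06 -0.02 -0.02  0.08]
[ 233  155   58   38 1352] [ 92 246]
162 [[472.2, -27.2], [505.0, 8.1], [521.0, -6.2], [487.7, -42.5]] [496.50798579 -16.9603839 ] [48.24139091 21.49712694 49.25414431] [ 0.82306366 -0.73146664 -2.31268838]
148 [[473.0, -30.5], [507.5, 6.7], [524.3, -8.4], [489.3, -46.6]] [498.53729907 -19.74320948] [50.73533191 22.6084665  51.80044175] [ 0.82306366 -0.73146664 -2.31268838]
208 130
orange 1182 [76.86886633 27.45939086] [246.26742943  -4.95836257]
orange 1564 [142.39002558  53.32800512] [322.58781617   8.65782776]
orange 689 [235.85195936  34.28447025] [406.18076224  82.70867182]
orange 297 [260.96296296  25.74747475] [426.37860298 105.31062968]
orange 615 [393.75121951  41.47804878] [567.3967796  170.58548933]
orange 675 [410.18962963  39.25333333] [582.30820947 182.31646564]
orange 487 [497.69404517  69.16016427] [692.26036733 210.15284325]
orange 730 [271.29863014 131.94657534] [500.25770793   8.61358389]
orange 1110 [2
[... 371 characters left out ...]
141  -2.34389868]
orange 186 [153.75268817 175.83870968] [ 399.19365822 -117.87616893]
orange 292 [394.68493151 213.34246575] [699.85655276   1.5917803 ]
orange 1155 [488.06147186 229.004329  ] [823.5088123   49.01678187]
orange 165 [  5.83030303 215.86060606] [ 253.33607025 -269.81990384]
orange 346 [ 67.61271676 258.37283237] [ 348.40361828 -286.93248543]
orange 417 [492.34532374 282.29256595] [885.60417149 -10.30787045]
orange 299 [ 33.65217391 284.40133779] [ 322.37561876 -350.78953026]
orange 161 [154.10559006 329.22360248] [ 504.18503798 -331.43969789]
orange 309 [ 64.4789644  376.05825243] [ 421.93748655 -482.7725265 ]
blue 801 [242.86267166 212.64169788] [ 524.1478438  -102.38873423]
```

View pics/crop.png

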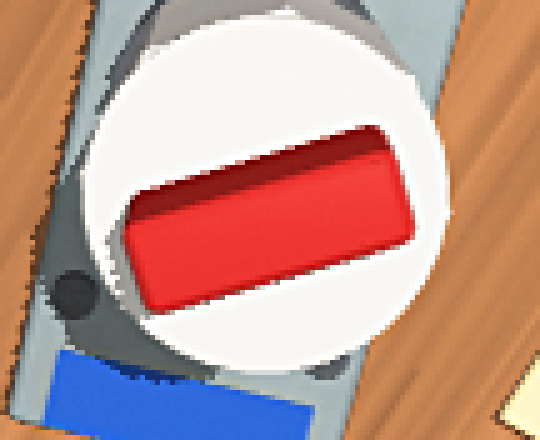

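```bash
python3 - <<'E'
from h import *
c=load('w2'); print(ray(c,262,175.8,162))
rel((498,-19,215,.82),(498,-19,138,.82))
print(ctrl.sense()['time_s'])
for q in ((359,140),(428,178),(375,242),(315,212)): print(ray(load('w1'),*q,6).round(0))
E
```

```text
[498.70821447 -17.93046997 162.        ]
[0.0035, 0.0091, 0.0743] [-0.0004, -0.0013, 1.2833] j6~0.48
[0.0034, 0.0091, 0.1513] [-0.0004, -0.0013, 1.2833] j6~0.48
1.5
[605.  50.   6.]
[717.  55.   6.]
[711. -59.   6.]
[611. -64.   6.]
```

>>> play_rows(translation=[[0.0035,0.009,0.02],[0.0035,0.009,0.04],[0.0035,0.009,0.06],[0.0035,0.009,0.074],[0.0035,0.009,0.074],[0.0035,0.009,0.074],[0.0035,0.009,0.074],[0.0035,0.009,0.11],[0.0035,0.009,0.15],[0.0035,0.009,0.15]], rotation=[[0,0,0.18],[0,0,0.36],[0,0,0.54],[0,0,0.72],[0,0,0.9],[0,0,1.08],[0,0,1.26],[0,0,1.283],[0,0,1.283],[0,0,1.283]], gripper=[-1,-1,-1,-1,-1,-1,-1,-1,-1,-1])

```text
time_s: 2.75
eef_pos: [494.7, -23.6, 138.0]
ee_rot: [-0.002, 0.919, 0.394, -0.002]
force: [0.6, -0.2, 0.0]
grip_width: 1.005
grip_force: 0.0
```

>>> play_rows(translation=[[0,0,0],[0,0,0],[0,0,0],[0,0,0],[0,0,0],[0,0,0],[0,0,-0.03],[0,0,-0.06],[0,0,-0.1],[0,0,-0.1]], rotation=[[0,0,0],[0,0,0],[0,0,0],[0,0,0],[0,0,0],[0,0,0],[0,0,0],[0,0,0],[0,0,0],[0,0,0]], gripper=[0.6,1,1,1,1,1,1,1,1,1], force=50)

```text
time_s: 4.0
eef_pos: [497.1, -23.7, 242.0]
ee_rot: [0.002, 0.919, 0.394, 0.002]
force: [0.3, 0.2, -1.6]
grip_width: 0.199
grip_force: 53.0
```

```bash
python3 - <<'E'
from h import *
c=snap('side','s2'); s=c['s']; print(s['time_s'],s['eef_pos'],s['grip_width'],s['force'])
rel((658,-8,240,.82),(658,-8,98,.82))
E
```

```text
4.0 [497.14704518 -23.72514538 242.04311748] 0.1990886452153971 [ 0.34788839  0.22601887 -1.58315239]
[0.1226, 0.1064, 0.0003] [0.001, -0.0005, -0.0097] j6~0.56
[0.1226, 0.1063, 0.1423] [0.001, -0.0005, -0.0097] j6~0.56
```

View pics/s2.png

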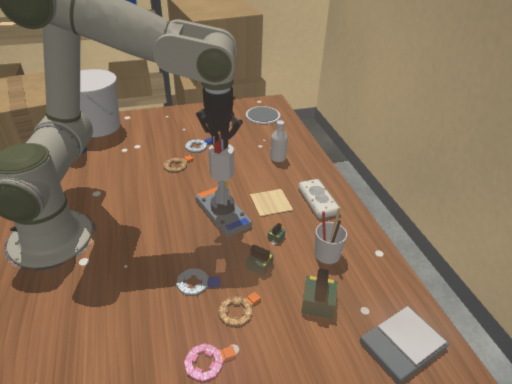

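>>> play_rows(translation=[[0.04,0.035,0],[0.08,0.07,0],[0.1226,0.1064,0],[0.1226,0.1064,0.02],[0.1226,0.1064,0.06],[0.1226,0.1064,0.1],[0.1226,0.1064,0.13],[0.1226,0.1064,0.138],[0.1226,0.1064,0.142],[0.1226,0.1064,0.142]], rotation=[[0,0,0],[0,0,0],[0,0,0],[0,0,0],[0,0,0],[0,0,0],[0,0,0],[0,0,0],[0,0,0],[0,0,0]], gripper=[1,1,1,1,1,1,1,1,1,1])

```text
time_s: 5.3
eef_pos: [658.2, -8.1, 98.6]
ee_rot: [0.0, 0.919, 0.394, 0.0]
force: [-0.2, 0.0, -1.1]
grip_width: 0.199
grip_force: 52.8
```

>>> play_rows(translation=[[0,0,0.002],[0,0,0.0035],[0,0,0.0045],[0,0,0.0045]], rotation=[[0,0,0],[0,0,0],[0,0,0],[0,0,0]], gripper=[1,1,1,1])

```text
time_s: 5.8
eef_pos: [658.4, -8.0, 96.4]
ee_rot: [0.001, 0.919, 0.394, 0.001]
force: [-5.7, 0.9, 13.8]
grip_width: 0.195
grip_force: 54.9
```

>>> play_rows(translation=[[0,0,-0.0025],[0,0,-0.0025],[0,0,-0.0025],[0,0,-0.0025],[0,0,-0.04],[0,0,-0.1],[0,0,-0.12]], rotation=[[0,0,0],[0,0,0],[0,0,0],[0,0,0],[0,0,0],[0,0,0],[0,0,0]], gripper=[1,-1,-1,-1,-1,-1,-1])

```text
time_s: 6.68
eef_pos: [658.8, -8.1, 217.5]
ee_rot: [0.002, 0.919, 0.394, 0.003]
force: [0.0, 0.6, -0.7]
grip_width: 1.001
grip_force: 0.0
```

```bash
python3 - <<'E'
from h import *
c=snap('side','s3'); s=ctrl.sense(); print(s['time_s'],s['eef_pos'],s['grip_width'],s['dq'].round(2))
rel((507,-48,190,1.869))
E
```

```text
6.725 [659.0903751   -8.16438958 218.62463967] 0.9998313907934661 [ 0.    0.02  0.06  0.   -0.08 -0.  ]
[-0.1338, -0.0829, 0.0276] [0.0078, -0.0003, -1.0586] j6~-0.62
```

>>> play_rows(translation=[[-0.04,-0.025,0],[-0.08,-0.05,0],[-0.12,-0.07,0.01],[-0.134,-0.083,0.027],[-0.134,-0.083,0.027],[-0.134,-0.083,0.027],[-0.134,-0.083,0.027],[-0.134,-0.083,0.027]], rotation=[[0,0,-0.18],[0,0,-0.36],[0,0,-0.54],[0,0,-0.72],[0,0,-0.9],[0,0,-1.055],[0,0,-1.055],[0,0,-1.055]], gripper=[-1,-1,-1,-1,-1,-1,-1,-1])

```text
time_s: 7.72
eef_pos: [505.2, -47.8, 185.9]
ee_rot: [-0.0, 0.597, 0.802, -0.0]
force: [-0.2, 0.4, 0.3]
grip_width: 0.999
grip_force: 0.0
```

```bash
python3 - <<'E'
from h import *
c=snap('wrist','w3'); s=c['s']; print(s['time_s'],s['eef_pos'],s['dq'].round(2))
cv2.imwrite('pics/w3b.png',cv2.resize(c['pixels'][:,:,::-1],(800,600),interpolation=cv2.INTER_CUBIC))
hsv=cv2.cvtColor(c['pixels'],cv2.COLOR_RGB2HSV)
for n,lo,hi,z in(('orange',(5,190,150),(18,255,255),25),('blue',(104,150,80),(124,255,255),25),('yel',(22,130,110),(33,255,255),118)):
    _,_,st,ce=cv2.connectedComponentsWithStats(cv2.inRange(hsv,lo,hi)); 
    for a,q in list(zip(st,ce))[1:]:
        if a[4]>100: print(n,a,q,ray(c,*q,z)[:2])
print(ctrl.sense()['eef_pos'])
E
```

```text
7.725 [505.22471611 -47.83112683 185.94177937] [ 0.   -0.   -0.    0.    0.   -0.01]
blue [ 223  215   70   21 1415] [257.49328622 225.12438163] [ 524.97098043 -101.96112638]
yel [271 149  16  19 242] [278.58264463 158.08677686] [512.33000755 -14.7576361 ]
[505.2723094  -47.80834786 186.05946049]
```

View pics/w3b.png

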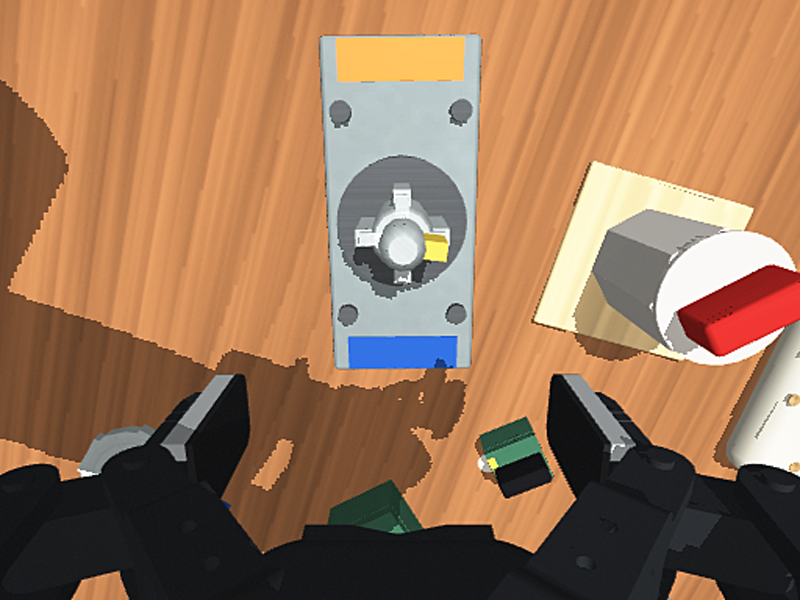

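Wrist view (800×600): fixture corners are at (320,36), (481,36), (471,368) and (335,368). The flange is centred near (402,221), the post top is at (403,247), and the yellow key points right at (436,246). The cover stands upright on the board.

```bash
cat > m.py <<'E'
from h import *
import sys
k=.64
c=load('w3'); P=lambda u,v,z:ray(c,u*k,v*k,z)[:2]
b=np.array([P(320,36,25),P(481,36,25),P(471,368,25),P(335,368,25)]); print('plate',b.round(1).tolist(),b.mean(0),[np.hypot(*(b[i]-b[i-1])) for i in range(4)])
d=b[0]-b[3]+b[1]-b[2]; print('yaw',np.arctan2(d[1],d[0]))
print('flange',P(402,221,50),P(337,221,50),P(467,221,50),P(402,155,50))
print('post',P(403,247,125))
# expected projections
for yaw,cx,cy in((.298,498.5,-19),):
    h=np.array([cx,cy]); ex=np.array([np.cos(yaw),np.sin(yaw)]); ey=np.array([-ex[1],ex[0]])
    for n,a,z in(('rib+y',22*ey,98),('rib-x',-22*ex,98),('rib+x',22*ex,98),('rib-y',-22*ey,98),('post',0*ex,125)): print(n,(proj(c,[*(h+a),z])/k).round(1))
    for t in(-.4,-.2,0,.2,.4): print('key',t,(proj(c,[*(h+19*(np.cos(t)*ex+np.sin(t)*ey)),118])/k).round(1),(proj(c,[*(h+10*(np.cos(t)*ex+np.sin(t)*ey)),118])/k).round(1))
a=c['pixels'][115:190,215:300,::-1]; cv2.imwrite('pics/crop3.png',cv2.resize(a,None,fx=8,fy=8,interpolation=cv2.INTER_CUBIC))
E
python3 m.py
```

```text
plate [[428.1, 63.1], [512.4, 88.3], [571.3, -100.1], [486.1, -125.6]] [499.4886572  -18.53139332] [np.float64(197.39300943956303), np.float64(87.93707609418178), np.float64(197.40466940495335), np.float64(89.01263703719563)]
yaw 1.8712780011265835
flange [499.02043677 -17.44042887] [464.63122556 -27.72242079] [533.40979516  -7.15839295] [488.85484664  16.25395913]
post [498.75463962 -17.37874818]
rib+y [400.6 190.5]
rib-x [353.2 239.2]
rib+x [448.5 238.5]
rib-y [401.1 284.8]
post [401.3 250.6]
key -0.4 [442.1 264. ] [422.8 256.1]
key -0.2 [444.9 255.7] [424.2 251.7]
key 0 [446.  246.9] [424.7 247.1]
key 0.2 [445.3 238.1] [424.3 242.4]
key 0.4 [442.8 229.6] [422.9 238. ]
```

View pics/crop3.png

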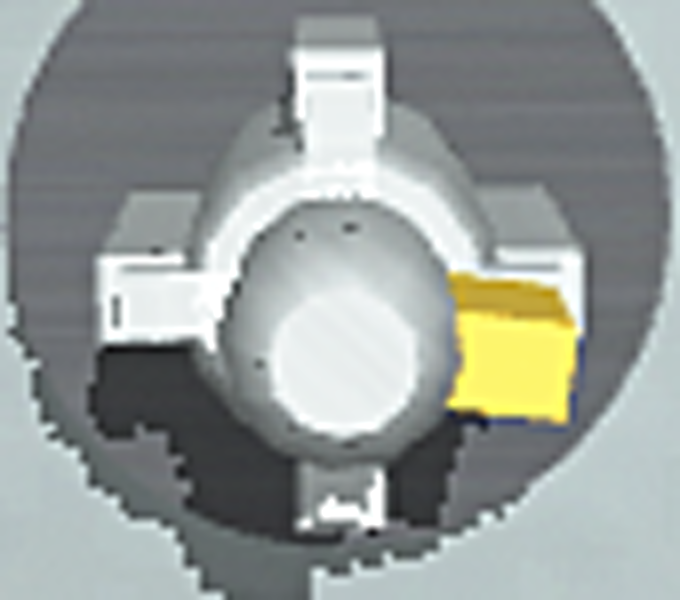

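```bash
python3 - <<'E'
from h import *
rel((477,-370,160,.46))
E
```

```text
[-0.3004, -0.1199, 0.026] [-0.0005, 0.0001, 1.4029] j6~0.26
```

>>> play_rows(translation=[[-0.05,-0.02,0],[-0.1,-0.04,0],[-0.15,-0.06,0],[-0.2,-0.08,0],[-0.25,-0.1,0],[-0.3,-0.12,0.01],[-0.3,-0.12,0.026],[-0.3,-0.12,0.026],[-0.3,-0.12,0.026],[-0.3,-0.12,0.026]], rotation=[[0,0,0.18],[0,0,0.36],[0,0,0.54],[0,0,0.72],[0,0,0.9],[0,0,1.08],[0,0,1.26],[0,0,1.403],[0,0,1.403],[0,0,1.403]], gripper=[-1,-1,-1,-1,-1,-1,-1,-1,-1,-1])

```text
time_s: 9.02
eef_pos: [477.7, -369.7, 160.5]
ee_rot: [0.0, 0.973, 0.23, 0.0]
force: [-0.1, -0.2, 0.3]
grip_width: 0.996
grip_force: 0.0
```

```bash
cat >> h.py <<'E'
def tab(c,col,near,ring=True):
    """orange/blue tab nearest to world xy 'near': centre, yaw (from ring side), sizes"""
    hsv=cv2.cvtColor(c['pixels'],cv2.COLOR_RGB2HSV)
    lo,hi={'o':((4,200,120),(15,255,255)),'b':((106,150,80),(124,255,255))}[col]
    n,l,st,ce=cv2.connectedComponentsWithStats(cv2.inRange(hsv,lo,hi)); best=None
    for i in range(1,n):
        if st[i][4]<80: continue
        w=ray(c,*ce[i],12)[:2]; d=np.hypot(*(w-near))
        if best is None or d<best[0]: best=(d,i,w)
    i=best[1]; v=hsv[:,:,2][l==i]; th=.85*np.percentile(v,75)
    m=((l==i)&(hsv[:,:,2]>th)).astype(np.uint8)
    pts=np.argwhere(m)[:,::-1]; W=np.array([ray(c,*p,12)[:2] for p in pts],np.float32)
    r=cv2.minAreaRect(W); print(col,'blob',st[i].tolist(),'kept',len(pts),'rect',np.round(r[0],1),np.round(r[1],1),'angles',np.round(np.radians(r[2])+np.array([0,np.pi/2]),3),'mean',W.mean(0).round(1))
    return np.array(r[0])
E
python3 - <<'E'
from h import *
c=snap('wrist','w4'); s=c['s']; print(s['time_s'],s['eef_pos'],s['dq'].round(2))
tab(c,'o',(503,-357))
E
```

```text
9.025 [ 477.7268178  -369.73376007  160.51965422] [ 0.   -0.   -0.   -0.    0.    0.01]
o blob [306, 257, 34, 31, 91] kept 91 rect [ 413.2 -478.4] [34.  25.9] angles [0.086 1.657] mean [ 418.5 -471.3]
```

View pics/w4.png

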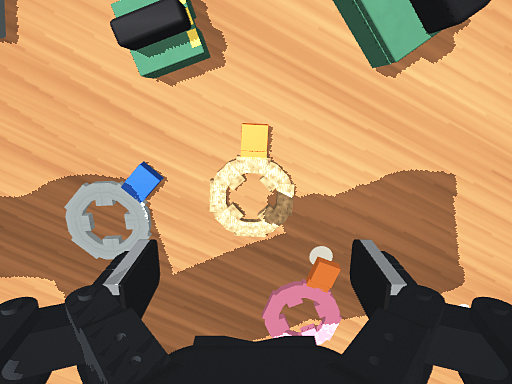

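The cork's washed-out tab is at about (256,140) and its ring is centred near (252,197). The metal disc is at (107,219) with its tab at (143,181), and the pink decoy is at (303,312).

```bash
python3 - <<'E'
from h import *
c=load('w4'); hsv=cv2.cvtColor(c['pixels'],cv2.COLOR_RGB2HSV)
print(hsv[118:164:3,256].tolist()); print(hsv[142,234:280:3].tolist())
print('ring',ray(c,252.5,197,8)[:2],'tab',ray(c,255.5,141,12)[:2])
a=c['pixels'][115:245,200:305,::-1]; cv2.imwrite('pics/crop4.png',cv2.resize(a,None,fx=4.5,fy=4.5,interpolation=cv2.INTER_CUBIC))
E
```

```text
[[17, 124, 248], [17, 122, 249], [9, 217, 199], [25, 137, 255], [24, 140, 255], [24, 140, 255], [24, 140, 255], [24, 141, 255], [24, 143, 255], [24, 143, 255], [24, 144, 255], [13, 186, 253], [24, 143, 255], [26, 113, 255], [25, 54, 255], [26, 58, 255]]
[[16, 132, 242], [15, 132, 240], [14, 136, 243], [24, 140, 255], [24, 140, 255], [24, 139, 255], [24, 140, 255], [24, 143, 255], [24, 142, 255], [23, 143, 255], [24, 143, 255], [10, 197, 241], [12, 152, 171], [16, 124, 248], [16, 124, 247], [16, 124, 247]]
ring [ 454.41128334 -378.82420087] tab [ 504.25099748 -357.05296667]
```

View pics/crop4.png

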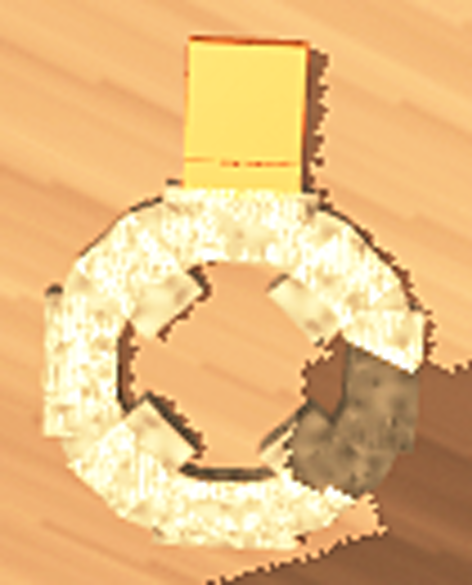

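```bash
cat >> h.py <<'E'
def tab2(c,ranges,near,ctr):
    """tab top face (z=12) near world xy; direction refined from its side edges; returns tab centre, yaw"""
    hsv=cv2.cvtColor(c['pixels'],cv2.COLOR_RGB2HSV); m=0
    for lo,hi in ranges: m=m|cv2.inRange(hsv,lo,hi)
    m=cv2.morphologyEx(m,cv2.MORPH_CLOSE,np.ones((3,3)))
    n,l,st,ce=cv2.connectedComponentsWithStats(m); near=np.array(near,float)
    i=min((i for i in range(1,n) if st[i][4]>150),key=lambda i:np.hypot(*(ray(c,*ce[i],12)[:2]-near)))
    W=np.array([ray(c,*p,12)[:2] for p in np.argwhere(l==i)[:,::-1]],np.float32); r=cv2.minAreaRect(W)
    g=near-np.array(ctr); g=np.arctan2(g[1],g[0]); a=np.radians(r[2]); a+=np.round((g-a)/(np.pi/2))*np.pi/2
    e=np.array([np.cos(a),np.sin(a)]); f=np.array([-e[1],e[0]]); x=W@e; y=W@f
    ylo,yhi=np.percentile(y,[1,99]); xlo,xhi=np.percentile(x,[1,99])
    t=e*(xhi+.4-12)+f*(ylo+yhi)/2
    print('tab',t.round(1),'yaw',a.round(3),'guess',g.round(3),'len,wid',(xhi-xlo).round(1),(yhi-ylo).round(1),'disc',(t-58*e).round(1)); return t,a
LIT_O=[((21,115,235),(28,170,255))]
E
python3 - <<'E'
from h import *
c=load('w4'); t,a=tab2(c,LIT_O,(504,-357),(454,-379))
e=np.array([np.cos(a),np.sin(a)]); g=t+3*e
rel((*g,60,a),(*g,3,a))
E
```

```text
tab [ 506.1 -354.6] yaw 0.429 guess 0.415 len,wid 28.6 22.8 disc [ 453.3 -378.7]
[0.0352, -0.0008, 0.1006] [0.0004, -0.0001, 0.0356] j6~0.35
[0.0352, -0.0008, 0.1576] [0.0004, -0.0001, 0.0356] j6~0.35
```

>>> play_rows(translation=[[0.012,0,0.03],[0.025,-0.001,0.06],[0.035,-0.001,0.1],[0.035,-0.001,0.13],[0.035,-0.001,0.15],[0.035,-0.001,0.1575],[0.035,-0.001,0.1575],[0.035,-0.001,0.1575]], rotation=[[0,0,0.0356],[0,0,0.0356],[0,0,0.0356],[0,0,0.0356],[0,0,0.0356],[0,0,0.0356],[0,0,0.0356],[0,0,0.0356]], gripper=[-0.3,-0.3,-0.3,-0.3,-0.3,-0.3,-0.3,-0.3])

```text
time_s: 10.07
eef_pos: [508.9, -353.8, 4.0]
ee_rot: [0.001, 0.977, 0.212, 0.001]
force: [-0.9, -0.8, 0.0]
grip_width: 0.649
grip_force: 0.0
```

>>> play_rows(translation=[[0,0,0],[0,0,0],[0,0,0],[0,0,0],[0,0,-0.02],[0,0,-0.06],[0,0,-0.1],[0,0,-0.15],[0,0,-0.15]], rotation=[[0,0,0],[0,0,0],[0,0,0],[0,0,0],[0,0,0],[0,0,0],[0,0,0],[0,0,0],[0,0,0]], gripper=[1,1,1,1,1,1,1,1,1], force=80)

```text
time_s: 11.2
eef_pos: [509.8, -354.4, 158.1]
ee_rot: [0.004, 0.977, 0.212, 0.002]
force: [-0.1, -0.3, -2.1]
grip_width: 0.251
grip_force: 78.7
```

```bash
python3 - <<'E'
from h import *
c=snap('wrist','w5'); s=ctrl.sense(); print(s['time_s'],s['eef_pos'],s['dq'].round(2),s['grip_width'],s['force'])
rel((484.3,40.2,153,1.87))
E
```

```text
11.25 [ 508.90145644 -353.62188292  155.14040758] [-0.    0.05  0.05 -0.   -0.01 -0.  ] 0.2536091340432057 [-0.90994968 -0.68536872 -2.60767759]
[0.1406, -0.3687, 0.001] [0.0039, 0.0015, -1.4432] j6~-0.45
```

>>> play_rows(translation=[[0.02,-0.04,0],[0.037,-0.09,0],[0.055,-0.14,0],[0.075,-0.19,0],[0.092,-0.24,0],[0.11,-0.29,0],[0.128,-0.34,0],[0.1406,-0.3687,0],[0.1406,-0.3687,0],[0.1406,-0.3687,0]], rotation=[[0,0,-0.17],[0,0,-0.34],[0,0,-0.51],[0,0,-0.68],[0,0,-0.85],[0,0,-1.02],[0,0,-1.19],[0,0,-1.36],[0,0,-1.443],[0,0,-1.443]], gripper=[1,1,1,1,1,1,1,1,1,1])

```text
time_s: 12.5
eef_pos: [483.3, 40.9, 152.1]
ee_rot: [-0.001, 0.594, 0.804, -0.0]
force: [0.8, 0.6, -1.9]
grip_width: 0.25
grip_force: 78.8
```

```bash
python3 - <<'E'
from h import *
c=snap('side','s4'); c=snap('top','t4'); s=ctrl.sense(); print(s['time_s'],s['eef_pos'],s['dq'].round(2),s['grip_width'],s['force'])
rel((484.3,40.2,117,1.87),(481.5,39.3,112,1.87))
a=cv2.resize(load('s4')['pixels'][110:260,150:300,::-1],(600,600),interpolation=cv2.INTER_CUBIC); cv2.imwrite('pics/s4b.png',a)
E
```

```text
12.6 [483.52295542  40.36600442 152.32357741] [-0. -0. -0.  0.  0. -0.] 0.24967069330120206 [ 0.19775534 -0.46828224 -1.659586  ]
[-0.0004, 0.0007, 0.0353] [-0.0012, -0.0006, -0.0026] j6~-0.45
[-0.0005, -0.0022, 0.0403] [-0.0012, -0.0006, -0.0026] j6~-0.46
```

View pics/s4b.png

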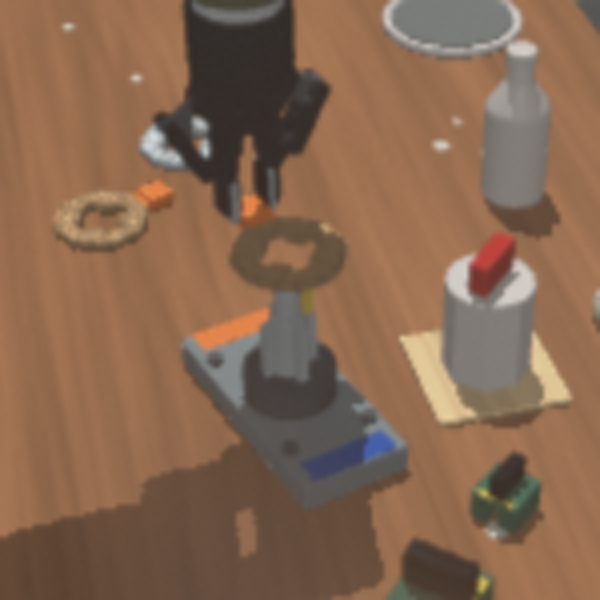

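```bash
python3 - <<'E'
from h import *
rel((483.2,39.8,98,1.84))
E
```

```text
[-0.0005, -0.0004, 0.0543] [-0.0012, -0.0006, 0.0274] j6~-0.42
```

>>> play_rows(translation=[[-0.0005,-0.0004,0.015],[-0.0005,-0.0004,0.025],[-0.0005,-0.0004,0.035],[-0.0005,-0.0004,0.045],[-0.0005,-0.0004,0.05],[-0.0005,-0.0004,0.054],[-0.0005,-0.0004,0.056],[-0.0005,-0.0004,0.058],[-0.0005,-0.0004,0.06],[-0.0005,-0.0004,0.06]], rotation=[[0,0,0.027],[0,0,0.027],[0,0,0.027],[0,0,0.027],[0,0,0.027],[0,0,0.027],[0,0,0.027],[0,0,0.027],[0,0,0.027],[0,0,0.027]], gripper=[1,1,1,1,1,1,1,1,1,1])

```text
time_s: 13.85
eef_pos: [483.6, 40.0, 92.8]
ee_rot: [-0.0, 0.605, 0.796, -0.0]
force: [0.1, -0.8, -0.9]
grip_width: 0.251
grip_force: 78.8
```

>>> play_rows(translation=[[0,0,0.006],[0,0,0.012],[0,0,0.018],[0,0,0.024],[0,0,0.029],[0,0,0.034],[0,0,0.037],[0,0,0.037]], rotation=[[0,0,0],[0,0,0],[0,0,0],[0,0,0],[0,0,0],[0,0,0],[0,0,0],[0,0,0]], gripper=[1,1,1,1,1,1,1,1])

```text
time_s: 14.85
eef_pos: [483.6, 40.0, 55.7]
ee_rot: [-0.0, 0.605, 0.796, -0.0]
force: [0.1, 0.2, -0.7]
grip_width: 0.251
grip_force: 78.8
```

>>> play_rows(translation=[[0,0,0.0015],[0,0,0.0015],[0,0,0.0015],[0,0,0.0015],[0,0,-0.01],[0,0,-0.04],[0,0,-0.08],[0,0,-0.12],[0,0,-0.12]], rotation=[[0,0,0],[0,0,0],[0,0,0],[0,0,0],[0,0,0],[0,0,0],[0,0,0],[0,0,0],[0,0,0]], gripper=[1,-0.3,-0.3,-0.3,-0.3,-0.3,-0.3,-0.3,-0.3])

```text
time_s: 15.98
eef_pos: [485.0, 39.8, 179.2]
ee_rot: [0.003, 0.605, 0.796, 0.002]
force: [0.5, -1.0, -0.6]
grip_width: 0.644
grip_force: 0.0
```

```bash
python3 - <<'E'
from h import *
c=load('w4'); t=ray(c,143,181,12);d=ray(c,107,219,8);print(t,d,np.arctan2(*(t-d)[1::-1]))
c=snap('top','t5'); hsv=cv2.cvtColor(c['pixels'],cv2.COLOR_RGB2HSV)
for n,lo,hi in(('orange',(5,190,150),(14,255,255)),('blue',(108,150,80),(122,255,255))):
    _,_,st,ce=cv2.connectedComponentsWithStats(cv2.inRange(hsv,lo,hi))
    print(n,[(int(a[4]),ray(c,*q,12)[:2].round(0).tolist()) for a,q in list(zip(st,ce))[1:] if a[4]>5])
s=ctrl.sense(); print(s['time_s'],s['eef_pos'],s['dq'].round(2))
rel((421,-278,160,2.88))
E
```

```text
[ 423.9674668  -279.89005922   12.        ] [ 370.54089302 -261.53286145    8.        ] -0.3309590263023517
orange [(12, [481.0, 69.0]), (37, [439.0, 298.0]), (42, [411.0, -482.0])]
blue [(89, [527.0, -102.0]), (39, [533.0, 401.0]), (44, [421.0, -278.0])]
16.025 [484.02632631  39.93745839 177.17064478] [-0.    0.04  0.04  0.   -0.01 -0.  ]
[-0.2893, -0.1462, 0.0171] [0.0018, 0.0024, -1.0372] j6~-2.12
```

>>> play_rows(translation=[[-0.04,-0.02,0],[-0.09,-0.045,0],[-0.14,-0.07,0],[-0.19,-0.095,0],[-0.24,-0.12,0.01],[-0.289,-0.146,0.017],[-0.289,-0.146,0.017],[-0.289,-0.146,0.017]], rotation=[[0,0,-0.17],[0,0,-0.34],[0,0,-0.51],[0,0,-0.68],[0,0,-0.85],[0,0,-0.97],[0,0,-0.97],[0,0,-0.97]], gripper=[-0.3,-0.3,-0.3,-0.3,-0.3,-0.3,-0.3,-0.3])

```text
time_s: 17.02
eef_pos: [420.3, -277.0, 158.1]
ee_rot: [-0.001, 0.164, 0.986, 0.001]
force: [0.0, 0.7, -0.3]
grip_width: 0.651
grip_force: 0.0
```

```bash
cat >> h.py <<'E'
BLUE=[((104,120,70),(126,255,255))]
def disc_centre(c,near,z=8):
    """ring centre from the wood-coloured hole is unsure: fit the grey ring (low saturation) instead"""
    hsv=cv2.cvtColor(c['pixels'],cv2.COLOR_RGB2HSV); m=cv2.inRange(hsv,(0,0,90),(180,60,255))
    m=cv2.morphologyEx(m,cv2.MORPH_OPEN,np.ones((3,3))); n,l,st,ce=cv2.connectedComponentsWithStats(m)
    i=min((i for i in range(1,n) if st[i][4]>800),key=lambda i:np.hypot(*(ray(c,*ce[i],z)[:2]-near)))
    W=np.array([ray(c,*p,z)[:2] for p in np.argwhere(l==i)[:,::-1]],np.float32)
    (o,r)=cv2.minEnclosingCircle(W); print('ring',st[i].tolist(),'centre',np.round(o,1),'r',round(r,1)); return np.array(o)
E
python3 - <<'E'
from h import *
c=snap('wrist','w6'); s=ctrl.sense(); print(s['time_s'],s['eef_pos'],s['dq'].round(2))
hsv=cv2.cvtColor(c['pixels'],cv2.COLOR_RGB2HSV); u,v=proj(c,(423,-279,12)).astype(int); print(u,v,hsv[v,u-15:u+16:5].tolist())
t,a=tab2(c,BLUE,(423,-279),(370.5,-261.5)); disc_centre(c,(370,-262))
e=np.array([np.cos(a),np.sin(a)]); g=t+3*e
rel((*g,3,a+np.pi))
E
```

```text
17.075 [ 420.66296686 -276.54831801  158.4384117 ] [ 0.02 -0.01 -0.   -0.   -0.   -0.01]
252 176 [[12, 150, 148], [107, 182, 252], [106, 182, 251], [106, 181, 251], [106, 179, 251], [106, 180, 251], [16, 136, 248]]
tab [ 423.1 -279. ] yaw -0.279 guess -0.322 len,wid 29.4 23.1 disc [ 367.4 -263. ]
ring [203, 64, 93, 94, 5057] centre [ 367.7 -262.7] r 42.8
[-0.0063, -0.0015, 0.1554] [0.0008, -0.001, -0.0497] j6~-2.10
```

>>> play_rows(translation=[[-0.006,-0.0015,0.03],[-0.006,-0.0015,0.07],[-0.006,-0.0015,0.11],[-0.006,-0.0015,0.14],[-0.006,-0.0015,0.1554],[-0.006,-0.0015,0.1554],[-0.006,-0.0015,0.1554]], rotation=[[0,0,-0.05],[0,0,-0.05],[0,0,-0.05],[0,0,-0.05],[0,0,-0.05],[0,0,-0.05],[0,0,-0.05]], gripper=[-0.3,-0.3,-0.3,-0.3,-0.3,-0.3,-0.3])

```text
time_s: 17.95
eef_pos: [426.5, -281.2, 4.6]
ee_rot: [0.001, 0.139, 0.99, -0.001]
force: [-0.6, 0.4, 0.9]
grip_width: 0.652
grip_force: 0.0
```

>>> play_rows(translation=[[0,0,0],[0,0,0],[0,0,0],[0,0,0],[0,0,-0.02],[0,0,-0.06],[0,0,-0.1],[0,0,-0.15],[0,0,-0.15]], rotation=[[0,0,0],[0,0,0],[0,0,0],[0,0,0],[0,0,0],[0,0,0],[0,0,0],[0,0,0],[0,0,0]], gripper=[1,1,1,1,1,1,1,1,1], force=80)

```text
time_s: 19.08
eef_pos: [427.0, -282.1, 157.0]
ee_rot: [0.003, 0.139, 0.99, -0.002]
force: [0.2, 0.1, -1.3]
grip_width: 0.25
grip_force: 78.9
```

```bash
cat >> h.py <<'E'
HUB=np.array([499.3,-18.5])
def place(psi,z,r=60.8,sgn=1):
    """TCP waypoint for disc with its tab along world angle psi, gripped r from the axis; sgn=+1: tool x outward, -1: inward"""
    return (*(HUB+r*np.array([np.cos(psi),np.sin(psi)])),z,psi if sgn>0 else psi+np.pi)
E
python3 - <<'E'
from h import *
c=snap('wrist','w7'); s=ctrl.sense(); print(s['time_s'],s['eef_pos'],s['dq'].round(2),s['grip_width'],s['force'])
f,A,o=cam(c)
# ring centre in tool frame: use its top plane, 4 mm above... tool-plane z ~ TCP+5
zz=s['eef_pos'][2]+5; ctr=disc_centre(c,s['eef_pos'][:2]+61*pose(s)[0].as_matrix()[:2,0],zz)
print((pose(s)[0].inv().apply(np.array([*ctr,zz])-s['eef_pos'])).round(1))
rel(place(1.84-np.pi,154,sgn=-1))
E
```

```text
19.125 [ 426.13002696 -281.28593297  154.60019378] [-0.    0.04  0.04 -0.   -0.01  0.  ] 0.24632518129809858 [-0.33824884 -0.53704347 -1.14644473]
ring [159, 10, 195, 196, 21793] centre [ 368.4 -264. ] r 43.0
[60.2  0.7 -5.2]
[-0.0297, 0.2209, 0.0004] [-0.0, 0.003, 1.0226] j6~-0.64
```

>>> play_rows(translation=[[-0.005,0.04,0],[-0.012,0.09,0],[-0.018,0.14,0],[-0.024,0.18,0],[-0.0297,0.2209,0],[-0.0297,0.2209,0],[-0.0297,0.2209,0],[-0.0297,0.2209,0],[-0.0297,0.2209,0]], rotation=[[0,0,0.18],[0,0,0.36],[0,0,0.54],[0,0,0.72],[0,0,0.9],[0,0,1.0226],[0,0,1.0226],[0,0,1.0226],[0,0,1.0226]], gripper=[1,1,1,1,1,1,1,1,1])

```text
time_s: 20.25
eef_pos: [514.9, -77.2, 153.2]
ee_rot: [-0.0, 0.606, 0.796, -0.0]
force: [0.4, 0.1, -0.8]
grip_width: 0.249
grip_force: 79.0
```

```bash
python3 - <<'E'
from h import *
c=snap('wrist','w8'); s=ctrl.sense(); print(s['time_s'],s['eef_pos'],s['dq'].round(2),s['grip_width'],s['force'])
rel(place(1.84-np.pi,93,sgn=-1,r=60.5))
cv2.imwrite('pics/w8b.png',cv2.resize(c['pixels'][20:270,130:390,::-1],(624,600),interpolation=cv2.INTER_CUBIC))
E
```

```text
20.3 [515.0130677  -77.14463654 153.26843555] [ 0.   -0.   -0.   -0.    0.    0.01] 0.24704669764880482 [-0.63946901 -0.32381771 -2.22819376]
[0.0002, 0.0005, 0.0603] [-0.0003, -0.0002, 0.0004] j6~-0.64
```

View pics/w8b.png

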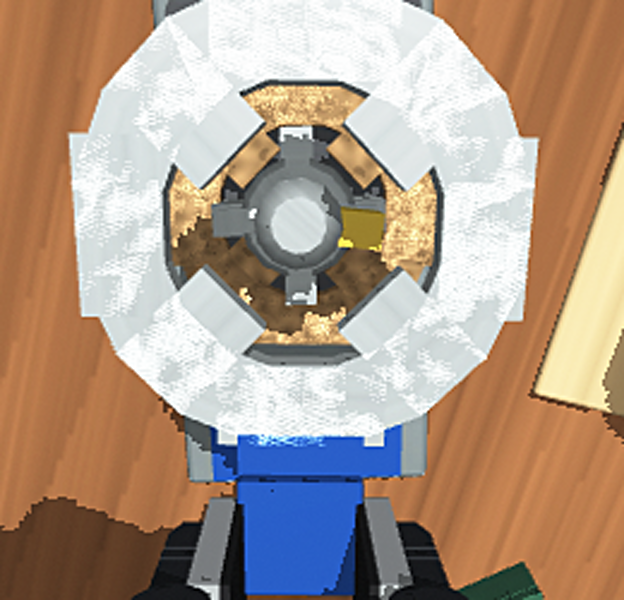

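The first cork is seated between the ribs. The held metal disc is concentric with the post at (300,225) and its teeth line up with the gaps. Descending.

>>> play_rows(translation=[[0,0.0005,0.015],[0,0.0005,0.025],[0,0.0005,0.035],[0,0.0005,0.045],[0,0.0005,0.05],[0,0.0005,0.054],[0,0.0005,0.057],[0,0.0005,0.06],[0,0.0005,0.062],[0,0.0005,0.062]], rotation=[[0,0,0],[0,0,0],[0,0,0],[0,0,0],[0,0,0],[0,0,0],[0,0,0],[0,0,0],[0,0,0],[0,0,0]], gripper=[1,1,1,1,1,1,1,1,1,1])

```text
time_s: 21.55
eef_pos: [515.6, -76.7, 91.4]
ee_rot: [-0.0, 0.606, 0.796, -0.0]
force: [0.6, 0.2, -1.2]
grip_width: 0.248
grip_force: 79.0
```

>>> play_rows(translation=[[0,0,0.008],[0,0,0.016],[0,0,0.023],[0,0,0.027],[0,0,0.0285],[0,0,0.0285]], rotation=[[0,0,0],[0,0,0],[0,0,0],[0,0,0],[0,0,0],[0,0,0]], gripper=[1,1,1,1,1,1])

```text
time_s: 22.3
eef_pos: [515.7, -76.7, 63.0]
ee_rot: [0.0, 0.606, 0.796, 0.0]
force: [0.2, 0.6, -1.1]
grip_width: 0.25
grip_force: 79.0
```

>>> play_rows(translation=[[0,0,0],[0,0,0],[0,0,0],[0,0,-0.01],[0,0,-0.04],[0,0,-0.08],[0,0,-0.11],[0,0,-0.11]], rotation=[[0,0,0],[0,0,0],[0,0,0],[0,0,0],[0,0,0],[0,0,0],[0,0,0],[0,0,0]], gripper=[-0.3,-0.3,-0.3,-0.3,-0.3,-0.3,-0.3,-0.3])

```text
time_s: 23.3
eef_pos: [516.6, -77.0, 175.7]
ee_rot: [0.002, 0.606, 0.796, 0.001]
force: [0.5, -0.2, -1.3]
grip_width: 0.648
grip_force: 0.0
```

```bash
python3 - <<'E'
from h import *
c=snap('wrist','w9'); c=snap('top','t9'); s=ctrl.sense(); print(s['time_s'],s['eef_pos'],s['dq'].round(2))
rel((411,284,160,.446))
E
```

```text
23.4 [515.45201806 -76.59582841 172.86496361] [-0.    0.02  0.01  0.   -0.    0.  ]
[0.3754, -0.0047, 0.0129] [-0.0002, -0.0, 1.3941] j6~1.50
```

>>> play_rows(translation=[[0.04,0,0],[0.09,-0.001,0],[0.14,-0.002,0],[0.19,-0.003,0],[0.24,-0.004,0],[0.29,-0.0047,0],[0.34,-0.0047,0.005],[0.3754,-0.0047,0.013],[0.3754,-0.0047,0.013],[0.3754,-0.0047,0.013]], rotation=[[0,0,0.18],[0,0,0.36],[0,0,0.54],[0,0,0.72],[0,0,0.9],[0,0,1.08],[0,0,1.26],[0,0,1.394],[0,0,1.394],[0,0,1.394]], gripper=[-0.3,-0.3,-0.3,-0.3,-0.3,-0.3,-0.3,-0.3,-0.3,-0.3])

```text
time_s: 24.65
eef_pos: [411.2, 283.4, 159.4]
ee_rot: [0.0, 0.975, 0.222, -0.001]
force: [0.6, -1.0, -0.2]
grip_width: 0.648
grip_force: 0.0
```

```bash
python3 - <<'E'
from h import *
c=snap('wrist','w10'); s=ctrl.sense(); print(s['time_s'],s['eef_pos'],s['dq'].round(2))
hsv=cv2.cvtColor(c['pixels'],cv2.COLOR_RGB2HSV); u,v=proj(c,(438,297,12)).astype(int); print(u,v,hsv[v,u-20:u+21:4].tolist(),hsv[v-20:v+21:4,u].tolist())
try:
  t,a=tab2(c,LIT_O+[((5,190,100),(12,255,255))],(438,297),(392,275))
  e=np.array([np.cos(a),np.sin(a)]); g=t+3*e
  rel((*g,3,a))
except Exception as x: print(x)
E
```

```text
24.7 [411.45168319 283.15722573 159.6767901 ] [-0.01 -0.01 -0.    0.    0.    0.01]
254 140 [[14, 138, 233], [14, 139, 231], [22, 149, 255], [22, 150, 255], [22, 151, 255], [21, 150, 255], [22, 152, 255], [21, 153, 255], [23, 150, 255], [13, 149, 144], [14, 138, 233]] [[15, 134, 236], [24, 147, 255], [22, 148, 255], [22, 150, 255], [22, 149, 255], [21, 150, 255], [22, 152, 255], [22, 152, 255], [22, 152, 255], [30, 82, 255], [27, 52, 255]]
tab [441.2 298.8] yaw 0.447 guess 0.446 len,wid 30.5 23.4 disc [388.8 273.8]
[0.0367, -0.0013, 0.1567] [0.0001, 0.0007, 0.0] j6~1.50
```

>>> play_rows(translation=[[0.012,-0.001,0.03],[0.025,-0.001,0.06],[0.036,-0.001,0.1],[0.036,-0.001,0.13],[0.036,-0.001,0.15],[0.036,-0.001,0.1567],[0.036,-0.001,0.1567]], rotation=[[0,0,0],[0,0,0],[0,0,0],[0,0,0],[0,0,0],[0,0,0],[0,0,0]], gripper=[-0.3,-0.3,-0.3,-0.3,-0.3,-0.3,-0.3])

```text
time_s: 25.58
eef_pos: [443.8, 299.9, 3.6]
ee_rot: [0.0, 0.975, 0.221, 0.0]
force: [-0.8, 0.2, 0.4]
grip_width: 0.648
grip_force: 0.0
```

>>> play_rows(translation=[[0,0,0],[0,0,0],[0,0,0],[0,0,0],[0,0,-0.02],[0,0,-0.06],[0,0,-0.1],[0,0,-0.15],[0,0,-0.15]], rotation=[[0,0,0],[0,0,0],[0,0,0],[0,0,0],[0,0,0],[0,0,0],[0,0,0],[0,0,0],[0,0,0]], gripper=[1,1,1,1,1,1,1,1,1], force=80)

```text
time_s: 26.7
eef_pos: [444.8, 301.1, 157.1]
ee_rot: [-0.001, 0.975, 0.221, 0.004]
force: [0.1, -0.8, -1.6]
grip_width: 0.246
grip_force: 78.8
```

```bash
python3 - <<'E'
from h import *
tab2(load('w10'),[((20,115,235),(28,170,255))],(438,297),(392,275))
c=snap('wrist','w11'); s=ctrl.sense(); print(s['time_s'],s['eef_pos'],s['dq'].round(2),s['grip_width'],s['force'])
rel(place(1.84,154,r=61))
E
```

```text
tab [440.2 298.8] yaw 0.447 guess 0.446 len,wid 29.8 22.6 disc [387.9 273.7]
26.75 [443.74311996 300.600915   154.62376829] [-0.    0.04  0.05  0.   -0.01  0.  ] 0.2466716055080669 [ 0.78488212  0.77129313 -1.98884824]
[-0.0769, 0.2518, 0.0004] [0.0025, -0.0025, -1.3937] j6~-0.42
```

>>> play_rows(translation=[[-0.012,0.04,0],[-0.025,0.08,0],[-0.038,0.12,0],[-0.05,0.16,0],[-0.062,0.2,0],[-0.0769,0.2518,0],[-0.0769,0.2518,0],[-0.0769,0.2518,0],[-0.0769,0.2518,0],[-0.0769,0.2518,0]], rotation=[[0,0,-0.17],[0,0,-0.34],[0,0,-0.51],[0,0,-0.68],[0,0,-0.85],[0,0,-1.02],[0,0,-1.19],[0,0,-1.36],[0,0,-1.394],[0,0,-1.394]], gripper=[1,1,1,1,1,1,1,1,1,1])

```text
time_s: 28.0
eef_pos: [482.2, 40.2, 152.6]
ee_rot: [-0.001, 0.607, 0.795, -0.0]
force: [-0.4, -0.1, -1.3]
grip_width: 0.251
grip_force: 78.8
```

```bash
python3 - <<'E'
from h import *
c=snap('side','s12'); s=ctrl.sense(); print(s['time_s'],s['eef_pos'],s['dq'].round(2),s['grip_width'],s['force'])
rel(place(1.84,92,r=61.4))
E
```

```text
28.05 [482.30210946  40.21251406 152.78337099] [ 0.   -0.   -0.01 -0.    0.   -0.  ] 0.24774177025436378 [-0.27357299 -0.01507108 -1.52379487]
[0.0003, 0.0008, 0.0608] [-0.0009, -0.0004, -0.0021] j6~-0.42
```

>>> play_rows(translation=[[0.0003,0.0008,0.015],[0.0003,0.0008,0.025],[0.0003,0.0008,0.035],[0.0003,0.0008,0.045],[0.0003,0.0008,0.05],[0.0003,0.0008,0.054],[0.0003,0.0008,0.057],[0.0003,0.0008,0.059],[0.0003,0.0008,0.061],[0.0003,0.0008,0.061]], rotation=[[0,0,0],[0,0,0],[0,0,0],[0,0,0],[0,0,0],[0,0,0],[0,0,0],[0,0,0],[0,0,0],[0,0,0]], gripper=[1,1,1,1,1,1,1,1,1,1])

```text
time_s: 29.3
eef_pos: [483.2, 40.5, 92.2]
ee_rot: [-0.0, 0.606, 0.796, -0.0]
force: [-0.2, -1.0, -1.5]
grip_width: 0.247
grip_force: 78.9
```

>>> play_rows(translation=[[0,0,0.006],[0,0,0.012],[0,0,0.017],[0,0,0.02],[0,0,0.0215],[0,0,0.0215]], rotation=[[0,0,0],[0,0,0],[0,0,0],[0,0,0],[0,0,0],[0,0,0]], gripper=[1,1,1,1,1,1])

```text
time_s: 30.05
eef_pos: [483.3, 40.5, 70.8]
ee_rot: [0.0, 0.606, 0.796, 0.0]
force: [-0.0, -0.0, -1.7]
grip_width: 0.252
grip_force: 78.9
```

>>> play_rows(translation=[[0,0,0],[0,0,0],[0,0,0],[0,0,-0.01],[0,0,-0.04],[0,0,-0.08],[0,0,-0.1],[0,0,-0.1]], rotation=[[0,0,0],[0,0,0],[0,0,0],[0,0,0],[0,0,0],[0,0,0],[0,0,0],[0,0,0]], gripper=[-0.3,-0.3,-0.3,-0.3,-0.3,-0.3,-0.3,-0.3])

```text
time_s: 31.05
eef_pos: [483.9, 40.5, 172.3]
ee_rot: [0.002, 0.606, 0.796, 0.001]
force: [0.5, -0.2, -0.6]
grip_width: 0.645
grip_force: 0.0
```

```bash
python3 - <<'E'
from h import *
c=snap('top','t13'); s=ctrl.sense(); print(s['time_s'],s['eef_pos'],s['dq'].round(2))
hsv=cv2.cvtColor(c['pixels'],cv2.COLOR_RGB2HSV)
for n,lo,hi in(('orange',(5,190,150),(14,255,255)),('blue',(108,150,80),(122,255,255))):
    _,_,st,ce=cv2.connectedComponentsWithStats(cv2.inRange(hsv,lo,hi))
    print(n,[(int(a[4]),ray(c,*q,12)[:2].round(0).tolist()) for a,q in list(zip(st,ce))[1:] if a[4]>5])
rel((532,400,160,.38+np.pi))
E
```

```text
31.1 [483.28033834  40.5750416  170.9844265 ] [ 0.    0.03  0.02 -0.   -0.01  0.  ]
orange [(6, [480.0, 70.0]), (43, [411.0, -482.0])]
blue [(88, [527.0, -102.0]), (40, [533.0, 401.0]), (41, [523.0, -73.0])]
[0.3335, 0.1426, 0.011] [0.0003, 0.001, -1.6814] j6~-1.48
```

>>> play_rows(translation=[[0.04,0.017,0],[0.08,0.034,0],[0.12,0.051,0],[0.16,0.068,0],[0.2,0.086,0],[0.25,0.107,0],[0.3,0.128,0.005],[0.3335,0.1426,0.011],[0.3335,0.1426,0.011],[0.3335,0.1426,0.011]], rotation=[[0,0,-0.185],[0,0,-0.37],[0,0,-0.555],[0,0,-0.74],[0,0,-0.925],[0,0,-1.11],[0,0,-1.295],[0,0,-1.48],[0,0,-1.66],[0,0,-1.66]], gripper=[-0.3,-0.3,-0.3,-0.3,-0.3,-0.3,-0.3,-0.3,-0.3,-0.3])

```text
time_s: 32.35
eef_pos: [531.5, 399.9, 158.0]
ee_rot: [-0.001, -0.178, 0.984, -0.0]
force: [0.5, 0.1, 0.5]
grip_width: 0.653
grip_force: 0.0
```

```bash
python3 - <<'E'
from h import *
vision.capture('side'); c=snap('wrist','w14'); s=ctrl.sense(); print(s['time_s'],s['eef_pos'],s['dq'].round(2))
t,a=tab2(c,BLUE,(532,400),(481,380)); disc_centre(c,(480,380))
e=np.array([np.cos(a),np.sin(a)]); g=t+3*e
rel((*g,3,a+np.pi))
E
```

```text
32.45 [531.89651159 399.51952408 159.0398618 ] [-0.   -0.01 -0.   -0.    0.   -0.01]
tab [534.3 402.2] yaw 0.354 guess 0.374 len,wid 31.2 23.1 disc [479.9 382.1]
ring [210, 64, 92, 93, 4998] centre [480.5 382.5] r 42.8
[-0.0063, 0.0017, 0.156] [-0.0002, -0.0011, 0.0005] j6~-1.45
```

>>> play_rows(translation=[[-0.006,0.0017,0.03],[-0.006,0.0017,0.07],[-0.006,0.0017,0.11],[-0.006,0.0017,0.14],[-0.006,0.0017,0.156],[-0.006,0.0017,0.156],[-0.006,0.0017,0.156]], rotation=[[0,0,0],[0,0,0],[0,0,0],[0,0,0],[0,0,0],[0,0,0],[0,0,0]], gripper=[-0.3,-0.3,-0.3,-0.3,-0.3,-0.3,-0.3])

```text
time_s: 33.33
eef_pos: [537.8, 404.0, 5.3]
ee_rot: [0.001, -0.178, 0.984, 0.0]
force: [0.3, -0.8, 0.6]
grip_width: 0.652
grip_force: 0.0
```

>>> play_rows(translation=[[0,0,0],[0,0,0],[0,0,0],[0,0,0],[0,0,-0.02],[0,0,-0.06],[0,0,-0.1],[0,0,-0.15],[0,0,-0.15]], rotation=[[0,0,0],[0,0,0],[0,0,0],[0,0,0],[0,0,0],[0,0,0],[0,0,0],[0,0,0],[0,0,0]], gripper=[1,1,1,1,1,1,1,1,1], force=80)

```text
time_s: 34.45
eef_pos: [538.5, 404.5, 159.6]
ee_rot: [0.004, -0.178, 0.984, 0.001]
force: [-0.4, -0.2, -1.3]
grip_width: 0.248
grip_force: 78.7
```

```bash
python3 - <<'E'
from h import *
c=snap('wrist','w15'); s=ctrl.sense(); print(s['time_s'],s['eef_pos'],s['dq'].round(2),s['grip_width'],s['force'])
zz=s['eef_pos'][2]+5; ctr=disc_centre(c,s['eef_pos'][:2]+61*pose(s)[0].as_matrix()[:2,0],zz)
print((pose(s)[0].inv().apply(np.array([*ctr,zz])-s['eef_pos'])).round(1))
rel(place(1.84-np.pi,155,sgn=-1))
E
```

```text
34.5 [537.49714491 403.97077342 156.24560609] [-0.    0.05  0.05 -0.   -0.01  0.  ] 0.24523617809904177 [-0.78781018 -0.71091752 -1.88374684]
ring [157, 11, 194, 194, 21546] centre [481.5 383.4] r 43.0
[59.7  0.4 -5.2]
[0.1894, -0.4428, 0.0003] [0.0037, 0.0026, 1.6601] j6~-0.64
```

>>> play_rows(translation=[[0.02,-0.047,0],[0.04,-0.094,0],[0.062,-0.145,0],[0.084,-0.196,0],[0.106,-0.247,0],[0.128,-0.298,0],[0.15,-0.35,0],[0.172,-0.402,0],[0.1894,-0.4428,0],[0.1894,-0.4428,0]], rotation=[[0,0,0.183],[0,0,0.366],[0,0,0.549],[0,0,0.732],[0,0,0.915],[0,0,1.098],[0,0,1.281],[0,0,1.464],[0,0,1.647],[0,0,1.66]], gripper=[1,1,1,1,1,1,1,1,1,1])

```text
time_s: 35.75
eef_pos: [514.2, -79.7, 152.7]
ee_rot: [-0.001, 0.608, 0.794, -0.0]
force: [0.7, 0.7, -0.9]
grip_width: 0.247
grip_force: 78.7
```

```bash
python3 - <<'E'
from h import *
vision.capture('side'); c=snap('wrist','w16'); s=ctrl.sense(); print(s['time_s'],s['eef_pos'],s['dq'].round(2),s['grip_width'],s['force'])
rel(place(1.84-np.pi,93,sgn=-1,r=60.2))
E
```

```text
35.85 [514.44061041 -77.13094263 152.96228913] [ 0.03 -0.01 -0.   -0.    0.   -0.01] 0.24634018278411887 [ 0.52609845  0.2791218  -0.44517771]
[0.0003, 0.0011, 0.06] [-0.0015, -0.0014, 0.0004] j6~-0.64
```

>>> play_rows(translation=[[0.0003,0.001,0.015],[0.0003,0.001,0.025],[0.0003,0.001,0.035],[0.0003,0.001,0.045],[0.0003,0.001,0.05],[0.0003,0.001,0.054],[0.0003,0.001,0.057],[0.0003,0.001,0.059],[0.0003,0.001,0.061],[0.0003,0.001,0.061]], rotation=[[0,0,0],[0,0,0],[0,0,0],[0,0,0],[0,0,0],[0,0,0],[0,0,0],[0,0,0],[0,0,0],[0,0,0]], gripper=[1,1,1,1,1,1,1,1,1,1])

```text
time_s: 37.1
eef_pos: [515.9, -76.9, 92.7]
ee_rot: [-0.0, 0.606, 0.796, -0.0]
force: [0.2, -0.2, -1.6]
grip_width: 0.246
grip_force: 78.7
```

>>> play_rows(translation=[[0,0,0.005],[0,0,0.01],[0,0,0.0135],[0,0,0.0135],[0,0,0.0135],[0,0,0.0135],[0,0,0.0135],[0,0,0.0135]], rotation=[[0,0,0],[0,0,0],[0,0,0],[0,0,0],[0,0,0],[0,0,0],[0,0,0],[0,0,0]], gripper=[1,1,1,1,1,-0.3,-0.3,-0.3])

```text
time_s: 38.1
eef_pos: [516.0, -76.9, 79.3]
ee_rot: [0.0, 0.606, 0.796, 0.0]
force: [0.3, -0.0, -0.9]
grip_width: 0.652
grip_force: 0.0
```

>>> play_rows(translation=[[0,0,-0.01],[0,0,-0.04],[0,0,-0.08],[0,0,-0.1],[0,0,-0.1]], rotation=[[0,0,0],[0,0,0],[0,0,0],[0,0,0],[0,0,0]], gripper=[-0.3,-0.3,-0.3,-0.3,-0.3])

```text
time_s: 38.72
eef_pos: [516.5, -77.1, 180.9]
ee_rot: [0.002, 0.606, 0.796, 0.001]
force: [0.2, 0.2, -0.7]
grip_width: 0.651
grip_force: 0.0
```

```bash
python3 - <<'E'
from h import *
vision.capture('side'); c=snap('wrist','w17'); s=ctrl.sense(); print(s['time_s'],s['eef_pos'],s['dq'].round(2))
a=c['pixels']; cv2.imwrite('pics/w17b.png',cv2.resize(a[40:290,120:390,::-1],(648,600),interpolation=cv2.INTER_CUBIC))
rel((559,-264,175,2.24))
w=load('w4'); print(ray(w,151,22,64),ray(w,194,35,36))
E
```

```text
38.825 [515.58679988 -76.78275731 178.68798458] [-0.    0.01  0.01 -0.   -0.   -0.  ]
[-0.192, -0.008, 0.0036] [-0.0005, -0.0006, -0.3999] j6~-1.30
[ 550.8679665  -254.91497134   64.        ] [ 558.27499058 -277.71855759   36.        ]
```

View pics/w17b.png

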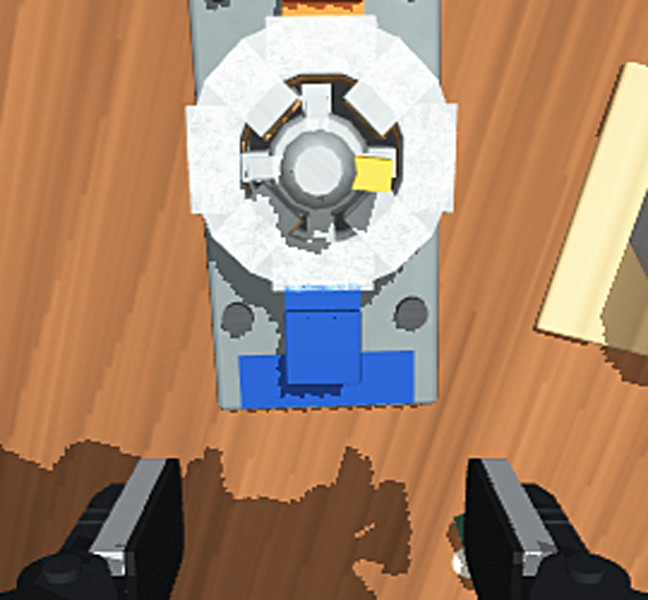

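The stack shows a metal disc on top with its teeth between the ribs, the blue tab over the blue end, and the key pointing right at (375,174). Next, the cap.

>>> play_rows(translation=[[-0.04,-0.002,0],[-0.09,-0.004,0],[-0.14,-0.006,0.003],[-0.19,-0.008,0.003],[-0.192,-0.008,0.003],[-0.192,-0.008,0.003]], rotation=[[0,0,-0.15],[0,0,-0.3],[0,0,-0.4],[0,0,-0.4],[0,0,-0.4],[0,0,-0.4]], gripper=[-0.3,-0.3,-0.3,-0.3,-0.3,-0.3])

```text
time_s: 39.58
eef_pos: [558.9, -263.5, 175.0]
ee_rot: [-0.001, 0.436, 0.9, 0.0]
force: [-0.8, -0.2, -0.6]
grip_width: 0.649
grip_force: 0.0
```

```bash
python3 - <<'E'
from h import *
w=load('w17'); a=ray(w,282.9,112.1,118)[:2]; b=ray(w,268.75,112.9,118)[:2]; p=ray(w,252.5,110.8,125)[:2]
print('key',a,b,'post',p,np.arctan2(*(a-b)[::-1]),np.arctan2(*((a+b)/2-p)[::-1]))
hsv=cv2.cvtColor(w['pixels'],cv2.COLOR_RGB2HSV); m=cv2.inRange(hsv,(24,130,200),(32,255,255)); m[:80]=0;m[140:]=0
q=np.argwhere(m)[:,::-1].astype(np.float32); W=np.array([ray(w,*x,118)[:2] for x in q],np.float32); r=cv2.minAreaRect(W); print(r,np.radians(r[2]),np.arctan2(*(np.array(r[0])-p)[::-1]))
vision.capture('side'); c=snap('wrist','w18'); s=ctrl.sense(); print(s['time_s'],s['eef_pos'],s['dq'].round(2))
hsv=cv2.cvtColor(c['pixels'],cv2.COLOR_RGB2HSV)
m=cv2.inRange(hsv,(60,80,30),(90,255,255)); n,l,st,ce=cv2.connectedComponentsWithStats(m)
print([(x.tolist(),y.round(0).tolist(),ray(c,*y,36)[:2].round(0).tolist()) for x,y in list(zip(st,ce))[1:] if x[4]>200])
a=c['pixels']; cv2.imwrite('pics/w18b.png',cv2.resize(a[0:300,60:460,::-1],(800,600),interpolation=cv2.INTER_CUBIC))
E
```

```text
key [517.37530528 -14.58639849] [509.09000718 -17.36362154] post [499.01579766 -18.44123837] 0.32342865002118854 0.17176278667528122
((512.6957397460938, -16.033586502075195), (9.356188774108887, 8.203092575073242), 10.900676727294922) 0.19025269958681643 0.17421451412568767
39.675 [ 559.14497717 -262.92493937  175.83993451] [ 0.01 -0.01 -0.   -0.    0.   -0.  ]
[([356, 108, 51, 45, 1222], [381.0, 128.0], [619.0, -162.0]), ([231, 151, 63, 69, 2381], [262.0, 180.0], [568.0, -262.0]), ([194, 275, 95, 64, 3680], [238.0, 311.0], [635.0, -385.0])]
```

View pics/w18b.png

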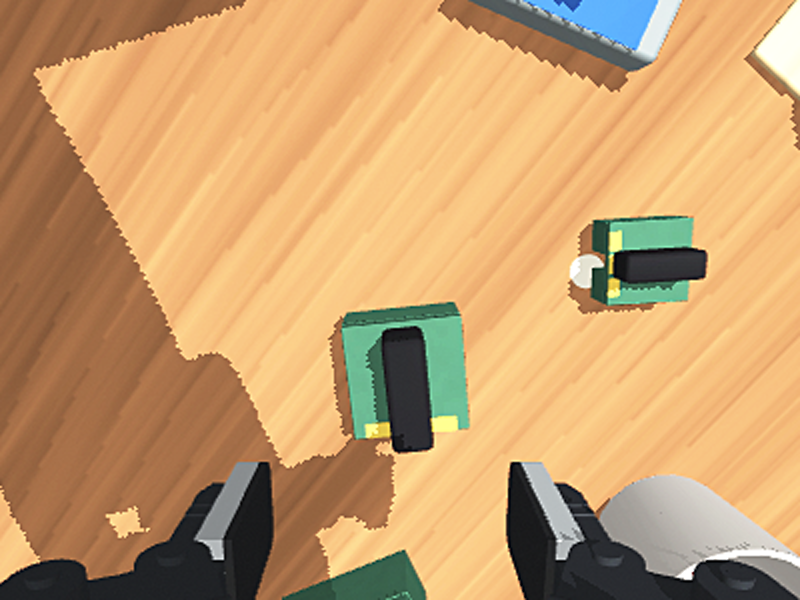

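Stacked cap view (800×600 crop): the middle cap's top corners are (345,328), (463,317), (468,429) and (357,438). Its stripe is at the bottom and its handle is centred near (408,388).

```bash
python3 - <<'E'
from h import *
c=load('w18'); P=lambda u,v,z: ray(c,60+u/2,v/2,z)[:2]
b=np.array([P(345,328,36),P(463,317,36),P(468,429,36),P(357,438,36)]); d=b[3]-b[0]+b[2]-b[1]; print(b.mean(0),[np.hypot(*(b[i]-b[i-1])).round(1) for i in range(4)],np.arctan2(d[1],d[0]), np.arctan2(*(b[0]-b[1]+b[3]-b[2])[::-1])+np.pi/2)
hsv=cv2.cvtColor(c['pixels'],cv2.COLOR_RGB2HSV); m=(hsv[:,:,2]<70).astype(np.uint8); n,l,st,ce=cv2.connectedComponentsWithStats(m)
i=l[195,264]; print(st[i]); W=np.array([ray(c,*x,64)[:2] for x in np.argwhere(l==i)[:,::-1]],np.float32); r=cv2.minAreaRect(W); print(r,np.radians(r[2]))
E
```

```text
[ 574.80858146 -268.00911911] [np.float64(52.7), np.float64(52.7), np.float64(53.2), np.float64(52.0)] -0.8201642421002445 -0.8113107639372106
[ 251  163   25   63 1292]
((571.2739868164062, -266.1872863769531), (17.555316925048828, 53.6258430480957), 44.22221374511719) 0.7718232323729874
```

```bash
python3 - <<'E'
from h import *
rel((574,-267.7,41,2.327))
E
```

```text
[-0.0131, 0.0087, 0.1348] [-0.0001, -0.0011, -0.0858] j6~-1.37
```

>>> play_rows(translation=[[-0.007,0.004,0.03],[-0.013,0.0087,0.06],[-0.013,0.0087,0.09],[-0.013,0.0087,0.12],[-0.013,0.0087,0.133],[-0.013,0.0087,0.134],[-0.013,0.0087,0.134]], rotation=[[0,0,-0.05],[0,0,-0.086],[0,0,-0.086],[0,0,-0.086],[0,0,-0.086],[0,0,-0.086],[0,0,-0.086]], gripper=[-0.3,-0.3,-0.3,-0.3,-0.3,-0.3,-0.3])

```text
time_s: 40.55
eef_pos: [574.7, -269.1, 43.6]
ee_rot: [0.001, 0.396, 0.918, -0.0]
force: [0.4, 0.4, 0.4]
grip_width: 0.649
grip_force: 0.0
```

>>> play_rows(translation=[[0,0,0],[0,0,0],[0,0,0],[0,0,0],[0,0,0],[0,0,-0.02],[0,0,-0.06],[0,0,-0.12],[0,0,-0.16],[0,0,-0.16]], rotation=[[0,0,0],[0,0,0],[0,0,0],[0,0,0],[0,0,0],[0,0,0],[0,0,0],[0,0,0],[0,0,0],[0,0,0]], gripper=[1,1,1,1,1,1,1,1,1,1], force=80)

```text
time_s: 41.8
eef_pos: [575.0, -269.3, 205.1]
ee_rot: [0.003, 0.396, 0.918, -0.0]
force: [0.2, -0.1, -2.9]
grip_width: 0.194
grip_force: 78.6
```

```bash
python3 - <<'E'
from h import *
vision.capture('side'); c=snap('wrist','w19'); s=ctrl.sense(); print(s['time_s'],s['eef_pos'],s['dq'].round(2),s['grip_width'],s['force'])
z=s['eef_pos'][2]-5
hsv=cv2.cvtColor(c['pixels'],cv2.COLOR_RGB2HSV)
for n,rg in(('green',((60,80,30),(90,255,255))),('yel',((22,110,110),(33,255,255)))):
  _,l,st,ce=cv2.connectedComponentsWithStats(cv2.inRange(hsv,*rg))
  for i in range(1,len(st)):
    if st[i][4]>150:
      W=np.array([ray(c,*x,z) for x in np.argwhere(l==i)[:,::-1]]); T=pose(s)[0].inv().apply(W-s['eef_pos'])
      print(n,st[i].tolist(),'tool x',T[:,0].min().round(1),T[:,0].max().round(1),'y',T[:,1].min().round(1),T[:,1].max().round(1))
rel((*HUB,200,3.317))
E
```

```text
41.9 [ 573.72714024 -268.5512185   200.75440622] [-0.    0.02  0.02 -0.    0.   -0.  ] 0.19400186655029975 [-0.13080352 -1.07695236 -2.86822005]
green [345, 102, 46, 16, 559] tool x 59.8 66.4 y 41.7 61.7
green [343, 119, 44, 23, 455] tool x 48.9 58.9 y 41.4 61.3
green [199, 169, 110, 82, 5224] tool x -6.7 35.7 y -26.3 27.1
yel [0, 185, 28, 33, 510] tool x 11.5 27.9 y -123.9 -110.2
[0.2331, 0.1172, 0.0012] [0.0008, -0.0023, -0.9909] j6~-2.01
```

>>> play_rows(translation=[[0.04,0.02,0],[0.08,0.04,0],[0.12,0.06,0],[0.16,0.08,0],[0.2,0.1,0],[0.2331,0.1172,0],[0.2331,0.1172,0],[0.2331,0.1172,0],[0.2331,0.1172,0]], rotation=[[0,0,-0.17],[0,0,-0.34],[0,0,-0.51],[0,0,-0.68],[0,0,-0.85],[0,0,-0.991],[0,0,-0.991],[0,0,-0.991],[0,0,-0.991]], gripper=[1,1,1,1,1,1,1,1,1])

```text
time_s: 43.02
eef_pos: [499.7, -19.6, 201.6]
ee_rot: [-0.001, -0.087, 0.996, 0.0]
force: [0.9, 0.0, -1.5]
grip_width: 0.189
grip_force: 78.7
```

```bash
python3 - <<'E'
from h import *
vision.capture('side'); s=ctrl.sense(); print(s['time_s'],s['eef_pos'],s['dq'].round(2),s['grip_width'],s['force'])
rel((*HUB,163,3.317))
E
```

```text
43.075 [499.74951614 -19.61207103 201.72063162] [ 0. -0. -0.  0.  0. -0.] 0.1908957455721118 [ 0.31057943  0.58894243 -2.15155684]
[0.0002, 0.0012, 0.0387] [0.0003, -0.0008, -0.0016] j6~-2.01
```

>>> play_rows(translation=[[0.0002,0.0012,0.01],[0.0002,0.0012,0.02],[0.0002,0.0012,0.03],[0.0002,0.0012,0.037],[0.0002,0.0012,0.04],[0.0002,0.0012,0.042],[0.0002,0.0012,0.044],[0.0002,0.0012,0.045],[0.0002,0.0012,0.046],[0.0002,0.0012,0.046]], rotation=[[0,0,0],[0,0,0],[0,0,0],[0,0,0],[0,0,0],[0,0,0],[0,0,0],[0,0,0],[0,0,0],[0,0,0]], gripper=[1,1,1,1,1,1,1,1,1,1])

```text
time_s: 44.32
eef_pos: [499.3, -17.7, 156.2]
ee_rot: [0.0, -0.088, 0.996, 0.0]
force: [-1.0, 0.4, -1.5]
grip_width: 0.191
grip_force: 78.7
```

>>> play_rows(translation=[[0,0,0.002],[0,0,0.004],[0,0,0.006],[0,0,0.008],[0,0,0.01],[0,0,0.011],[0,0,0.012],[0,0,0.012]], rotation=[[0,0,0],[0,0,0],[0,0,0],[0,0,0],[0,0,0],[0,0,0],[0,0,0],[0,0,0]], gripper=[1,1,1,1,1,1,1,1])

```text
time_s: 45.32
eef_pos: [499.3, -17.7, 144.2]
ee_rot: [-0.0, -0.088, 0.996, -0.0]
force: [0.2, -0.6, -2.7]
grip_width: 0.194
grip_force: 78.7
```

>>> play_rows(translation=[[0,0,0.001],[0,0,0.002],[0,0,0.003],[0,0,0.004],[0,0,0.0045],[0,0,0.0045]], rotation=[[0,0,0],[0,0,0],[0,0,0],[0,0,0],[0,0,0],[0,0,0]], gripper=[1,1,1,1,1,1])

```text
time_s: 46.08
eef_pos: [499.5, -17.7, 140.8]
ee_rot: [0.0, -0.088, 0.996, -0.0]
force: [-3.2, 0.4, 8.1]
grip_width: 0.194
grip_force: 80.2
```

>>> play_rows(translation=[[0,0,-0.001],[0,0,-0.001],[0,0,-0.001],[0,0,-0.001],[0,0,-0.001],[0,0,-0.02],[0,0,-0.06],[0,0,-0.11],[0,0,-0.13],[0,0,-0.13]], rotation=[[0,0,0],[0,0,0],[0,0,0],[0,0,0],[0,0,0],[0,0,0],[0,0,0],[0,0,0],[0,0,0],[0,0,0]], gripper=[1,-0.3,-0.3,-0.3,-0.3,-0.3,-0.3,-0.3,-0.3,-0.3])

```text
time_s: 47.32
eef_pos: [499.7, -17.8, 270.7]
ee_rot: [0.001, -0.088, 0.996, -0.0]
force: [-0.8, -0.6, -0.2]
grip_width: 0.646
grip_force: 0.0
```

```bash
python3 - <<'E'
from h import *
c=snap('side','s20'); s=c['s']; print(s['time_s'],s['eef_pos'],s['grip_width'])
a=c['pixels']; cv2.imwrite('pics/s20b.png',cv2.resize(a[110:290,150:350,::-1],(660,594),interpolation=cv2.INTER_CUBIC))
E
```

```text
47.325 [499.71149342 -17.7882407  270.72064609] 0.6458617715929557
```

View pics/s20b.png

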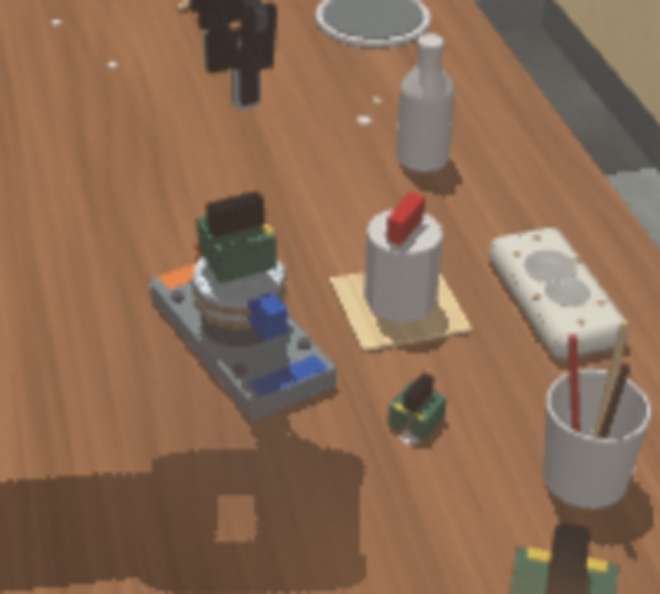

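The cap sits level just above the stack at (237,240), and TCP height 141 at contact matches fully home. The discs are flat and the cover stands upright on the board. Handing in.

```bash
python3 -c "
from rig import ctrl
print(ctrl.finish_job())"
```

```text
the job is handed in; nothing more can be done
None
```

The job is handed in after about 47 s of robot time: the cover is upright on the board, the four discs (two cork, two metal, cork at the bottom) are stacked flat with their tabs over the matching ends, and the cap went straight home because I lined its slot up with the key beforehand, so no turning was needed; the judge returned no verdict.

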